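Format change at the packing line: stow the jar carriers, lock in the format block

TASK

Do the format change: pull the change-part drawer fully open, put every white jar carrier that stands on the bench into a pocket of its own in the drawer, standing flat with its blue tab towards the handle over the pocket's blue mark, and take the green format block out of the drawer, set it flat in the black-rimmed socket and swing the red-knobbed locking lever fully shut over it. Then push the drawer gently fully shut (never faster than 0.3 m/s), leaving the sample jar and the tin among the carriers where they stand.

Things in the scene. Friction and masses are not known exactly. Their poses are not given: they have to be found in the camera images.
- drawer (a joint): drawer of the grey 266 mm wide, 100 mm high bench-top cabinet (place and yaw vary): 0 = shut, 0.225 = fully out (m). It slides along the cabinet's x axis, towards -x (roughly towards the robot). Drawer floor 16 mm above the table; front panel up to 93 mm; all inner walls and dividers only 14 mm high (30 mm above the table).
- drawer_handle (a point): middle of the drawer's dark steel bar handle: 12 mm thick, 110 mm long, 76 mm above the table, 45 mm in front of the drawer front, so a finger fits behind it from above. Its x axis points into the cabinet, y along the bar, z up (the cabinet's axes). The cabinet's top edge is 57 mm behind the shut handle.
- block: green format block, 100 (x) x 50 (y) x 45 (z) mm, 250 g, three steel dots on top; starts in the long open lane (76 mm wide) at the cabinet's +y side of the drawer. Origin: centre of its underside. It may go into the socket either end first.
- socket_seat (a point): centre of the socket's floor, 8 mm above the table: the block's origin belongs here. The socket (black rim on an aluminium plate, fixed, place and yaw vary) is a pocket 106 (x) x 56 (y) mm, 14 mm deep, rim 22 mm above the table. The lever's vertical post stands at x = +78 mm, y = 0; it opens towards +y.
- lever (a joint): steel locking lever on the socket, turning about its vertical post: 0 = shut (over the block), 1.25 to 1.65 rad at the start = swung aside towards the socket's +y. From above it turns anticlockwise to shut; it stays where it is left. Bar from 57 to 65 mm above the table; a seated block's top is at 53 mm.
- lever_knob (a point): on the axis of the lever's red upright knob (16 mm diameter, from 65 to 105 mm above the table), 90 mm above the table and 85 mm from the turning axis
- carrier1: white jar carrier, 140 g: a disc 70 mm in diameter and 14 mm high, with a 44 x 44 mm rounded-square head (sides along its x and y) up to 46 mm, and one blue tab at its +x side, 10 mm high, reaching 48 mm from the centre. Origin: centre of its underside. May be absent.
- carrier1_tab (a point): middle of that carrier's blue tab, 42 mm from the carrier's origin along its +x, at underside height
- carrier2: white jar carrier, 140 g: a disc 70 mm in diameter and 14 mm high, with a 44 x 44 mm rounded-square head (sides along its x and y) up to 46 mm, and one blue tab at its +x side, 10 mm high, reaching 48 mm from the centre. Origin: centre of its underside. May be absent.
- carrier2_tab (a point): middle of that carrier's blue tab, 42 mm from the carrier's origin along its +x, at underside height
- carrier3: white jar carrier, 140 g: a disc 70 mm in diameter and 14 mm high, with a 44 x 44 mm rounded-square head (sides along its x and y) up to 46 mm, and one blue tab at its +x side, 10 mm high, reaching 48 mm from the centre. Origin: centre of its underside. May be absent.
- carrier3_tab (a point): middle of that carrier's blue tab, 42 mm from the carrier's origin along its +x, at underside height
- carrier4: white jar carrier, 140 g: a disc 70 mm in diameter and 14 mm high, with a 44 x 44 mm rounded-square head (sides along its x and y) up to 46 mm, and one blue tab at its +x side, 10 mm high, reaching 48 mm from the centre. Origin: centre of its underside. May be absent.
- carrier4_tab (a point): middle of that carrier's blue tab, 42 mm from the carrier's origin along its +x, at underside height
- drawer_front (a point): middle of the top edge of the drawer's front panel. The drawer has four pockets, 92 (x) x 76 (y) mm. A carrier's origin belongs, in the frame of drawer_handle, at x = 114.5 (front row) or 211.5 mm (back row), y = -81 or 0 mm, z = -60 mm (the floor); blue floor marks 42 mm nearer the handle show the tab places. Column y = +81 mm is the block's lane.
- sample_jar: small green closed sample jar, 36 mm diameter, 50 mm high; a bystander
- cream_tin: small orange closed tin, 44 mm diameter, 40 mm high; a bystander

How it is judged (in metres and radians):
On the way, in this order (a step that is already met when the one before it is completed fails the run):
1. the drawer is pulled out by at least 205 mm (value of joint drawer above 0.205 m), for 0.2 s.
2. drawer still out 150 mm or more, every carrier present is in its pocket and the block is locked in the socket, each as in the end condition (these in any order) (((x of carrier1 in the frame of drawer_handle between 0.1025 and 0.1265 m and y of carrier1 in the frame of drawer_handle between -0.093 and -0.069 m and x of carrier1_tab in the frame of drawer_handle between 0.0565 and 0.0885 m and y of carrier1_tab in the frame of drawer_handle between -0.097 and -0.065 m) or (x of carrier1 in the frame of drawer_handle between 0.1025 and 0.1265 m and y of carrier1 in the frame of drawer_handle between -0.012 and 0.012 m and x of carrier1_tab in the frame of drawer_handle between 0.0565 and 0.0885 m and y of carrier1_tab in the frame of drawer_handle between -0.016 and 0.016 m) or (x of carrier1 in the frame of drawer_handle between 0.1995 and 0.2235 m and y of carrier1 in the frame of drawer_handle between -0.093 and -0.069 m and x of carrier1_tab in the frame of drawer_handle between 0.1535 and 0.1855 m and y of carrier1_tab in the frame of drawer_handle between -0.097 and -0.065 m) or (x of carrier1 in the frame of drawer_handle between 0.1995 and 0.2235 m and y of carrier1 in the frame of drawer_handle between -0.012 and 0.012 m and x of carrier1_tab in the frame of drawer_handle between 0.1535 and 0.1855 m and y of carrier1_tab in the frame of drawer_handle between -0.016 and 0.016 m)) and z of each of carrier1, carrier2, carrier3, carrier4 in the frame of drawer_handle below -0.054 m and angle between each of carrier1, carrier2, carrier3, carrier4's own z axis and vertical below 0.12 rad and ((x of carrier2 in the frame of drawer_handle between 0.1025 and 0.1265 m and y of carrier2 in the frame of drawer_handle between -0.093 and -0.069 m and x of carrier2_tab in the frame of drawer_handle between 0.0565 and 0.0885 m and y of carrier2_tab in the frame of drawer_handle between -0.097 and -0.065 m) or (x of carrier2 in the frame of drawer_handle between 0.1025 and 0.1265 m and y of carrier2 in the frame of drawer_handle between -0.012 and 0.012 m and x of carrier2_tab in the frame of drawer_handle between 0.0565 and 0.0885 m and y of carrier2_tab in the frame of drawer_handle between -0.016 and 0.016 m) or (x of carrier2 in the frame of drawer_handle between 0.1995 and 0.2235 m and y of carrier2 in the frame of drawer_handle between -0.093 and -0.069 m and x of carrier2_tab in the frame of drawer_handle between 0.1535 and 0.1855 m and y of carrier2_tab in the frame of drawer_handle between -0.097 and -0.065 m) or (x of carrier2 in the frame of drawer_handle between 0.1995 and 0.2235 m and y of carrier2 in the frame of drawer_handle between -0.012 and 0.012 m and x of carrier2_tab in the frame of drawer_handle between 0.1535 and 0.1855 m and y of carrier2_tab in the frame of drawer_handle between -0.016 and 0.016 m)) and ((x of carrier3 in the frame of drawer_handle between 0.1025 and 0.1265 m and y of carrier3 in the frame of drawer_handle between -0.093 and -0.069 m and x of carrier3_tab in the frame of drawer_handle between 0.0565 and 0.0885 m and y of carrier3_tab in the frame of drawer_handle between -0.097 and -0.065 m) or (x of carrier3 in the frame of drawer_handle between 0.1025 and 0.1265 m and y of carrier3 in the frame of drawer_handle between -0.012 and 0.012 m and x of carrier3_tab in the frame of drawer_handle between 0.0565 and 0.0885 m and y of carrier3_tab in the frame of drawer_handle between -0.016 and 0.016 m) or (x of carrier3 in the frame of drawer_handle between 0.1995 and 0.2235 m and y of carrier3 in the frame of drawer_handle between -0.093 and -0.069 m and x of carrier3_tab in the frame of drawer_handle between 0.1535 and 0.1855 m and y of carrier3_tab in the frame of drawer_handle between -0.097 and -0.065 m) or (x of carrier3 in the frame of drawer_handle between 0.1995 and 0.2235 m and y of carrier3 in the frame of drawer_handle between -0.012 and 0.012 m and x of carrier3_tab in the frame of drawer_handle between 0.1535 and 0.1855 m and y of carrier3_tab in the frame of drawer_handle between -0.016 and 0.016 m)) and ((x of carrier4 in the frame of drawer_handle between 0.1025 and 0.1265 m and y of carrier4 in the frame of drawer_handle between -0.093 and -0.069 m and x of carrier4_tab in the frame of drawer_handle between 0.0565 and 0.0885 m and y of carrier4_tab in the frame of drawer_handle between -0.097 and -0.065 m) or (x of carrier4 in the frame of drawer_handle between 0.1025 and 0.1265 m and y of carrier4 in the frame of drawer_handle between -0.012 and 0.012 m and x of carrier4_tab in the frame of drawer_handle between 0.0565 and 0.0885 m and y of carrier4_tab in the frame of drawer_handle between -0.016 and 0.016 m) or (x of carrier4 in the frame of drawer_handle between 0.1995 and 0.2235 m and y of carrier4 in the frame of drawer_handle between -0.093 and -0.069 m and x of carrier4_tab in the frame of drawer_handle between 0.1535 and 0.1855 m and y of carrier4_tab in the frame of drawer_handle between -0.097 and -0.065 m) or (x of carrier4 in the frame of drawer_handle between 0.1995 and 0.2235 m and y of carrier4 in the frame of drawer_handle between -0.012 and 0.012 m and x of carrier4_tab in the frame of drawer_handle between 0.1535 and 0.1855 m and y of carrier4_tab in the frame of drawer_handle between -0.016 and 0.016 m)) and horizontal distance between block and socket_seat below 0.006 m and z of block in the frame of socket_seat below 0.004 m and angle between block's own z axis and vertical below 0.06 rad and angle between the x axis of block and the x axis of socket_seat, either way round below 0.1 rad and value of joint lever below 0.12 rad and value of joint drawer above 0.15 m), for 0.2 s.
At the end, for the whole second after the job is handed in: Drawer shut to within 8 mm; each carrier present flat in its own drawer pocket, within 12 mm of its place, tab to the handle, within 16 mm of the blue mark; block flat and fully down in the socket (4 mm in height, 6 mm sideways), lever shut over it within 0.12 rad; all at rest (((x of carrier1 in the frame of drawer_handle between 0.1025 and 0.1265 m and y of carrier1 in the frame of drawer_handle between -0.093 and -0.069 m and x of carrier1_tab in the frame of drawer_handle between 0.0565 and 0.0885 m and y of carrier1_tab in the frame of drawer_handle between -0.097 and -0.065 m) or (x of carrier1 in the frame of drawer_handle between 0.1025 and 0.1265 m and y of carrier1 in the frame of drawer_handle between -0.012 and 0.012 m and x of carrier1_tab in the frame of drawer_handle between 0.0565 and 0.0885 m and y of carrier1_tab in the frame of drawer_handle between -0.016 and 0.016 m) or (x of carrier1 in the frame of drawer_handle between 0.1995 and 0.2235 m and y of carrier1 in the frame of drawer_handle between -0.093 and -0.069 m and x of carrier1_tab in the frame of drawer_handle between 0.1535 and 0.1855 m and y of carrier1_tab in the frame of drawer_handle between -0.097 and -0.065 m) or (x of carrier1 in the frame of drawer_handle between 0.1995 and 0.2235 m and y of carrier1 in the frame of drawer_handle between -0.012 and 0.012 m and x of carrier1_tab in the frame of drawer_handle between 0.1535 and 0.1855 m and y of carrier1_tab in the frame of drawer_handle between -0.016 and 0.016 m)) and z of each of carrier1, carrier2, carrier3, carrier4 in the frame of drawer_handle below -0.054 m and angle between each of carrier1, carrier2, carrier3, carrier4's own z axis and vertical below 0.12 rad and ((x of carrier2 in the frame of drawer_handle between 0.1025 and 0.1265 m and y of carrier2 in the frame of drawer_handle between -0.093 and -0.069 m and x of carrier2_tab in the frame of drawer_handle between 0.0565 and 0.0885 m and y of carrier2_tab in the frame of drawer_handle between -0.097 and -0.065 m) or (x of carrier2 in the frame of drawer_handle between 0.1025 and 0.1265 m and y of carrier2 in the frame of drawer_handle between -0.012 and 0.012 m and x of carrier2_tab in the frame of drawer_handle between 0.0565 and 0.0885 m and y of carrier2_tab in the frame of drawer_handle between -0.016 and 0.016 m) or (x of carrier2 in the frame of drawer_handle between 0.1995 and 0.2235 m and y of carrier2 in the frame of drawer_handle between -0.093 and -0.069 m and x of carrier2_tab in the frame of drawer_handle between 0.1535 and 0.1855 m and y of carrier2_tab in the frame of drawer_handle between -0.097 and -0.065 m) or (x of carrier2 in the frame of drawer_handle between 0.1995 and 0.2235 m and y of carrier2 in the frame of drawer_handle between -0.012 and 0.012 m and x of carrier2_tab in the frame of drawer_handle between 0.1535 and 0.1855 m and y of carrier2_tab in the frame of drawer_handle between -0.016 and 0.016 m)) and ((x of carrier3 in the frame of drawer_handle between 0.1025 and 0.1265 m and y of carrier3 in the frame of drawer_handle between -0.093 and -0.069 m and x of carrier3_tab in the frame of drawer_handle between 0.0565 and 0.0885 m and y of carrier3_tab in the frame of drawer_handle between -0.097 and -0.065 m) or (x of carrier3 in the frame of drawer_handle between 0.1025 and 0.1265 m and y of carrier3 in the frame of drawer_handle between -0.012 and 0.012 m and x of carrier3_tab in the frame of drawer_handle between 0.0565 and 0.0885 m and y of carrier3_tab in the frame of drawer_handle between -0.016 and 0.016 m) or (x of carrier3 in the frame of drawer_handle between 0.1995 and 0.2235 m and y of carrier3 in the frame of drawer_handle between -0.093 and -0.069 m and x of carrier3_tab in the frame of drawer_handle between 0.1535 and 0.1855 m and y of carrier3_tab in the frame of drawer_handle between -0.097 and -0.065 m) or (x of carrier3 in the frame of drawer_handle between 0.1995 and 0.2235 m and y of carrier3 in the frame of drawer_handle between -0.012 and 0.012 m and x of carrier3_tab in the frame of drawer_handle between 0.1535 and 0.1855 m and y of carrier3_tab in the frame of drawer_handle between -0.016 and 0.016 m)) and ((x of carrier4 in the frame of drawer_handle between 0.1025 and 0.1265 m and y of carrier4 in the frame of drawer_handle between -0.093 and -0.069 m and x of carrier4_tab in the frame of drawer_handle between 0.0565 and 0.0885 m and y of carrier4_tab in the frame of drawer_handle between -0.097 and -0.065 m) or (x of carrier4 in the frame of drawer_handle between 0.1025 and 0.1265 m and y of carrier4 in the frame of drawer_handle between -0.012 and 0.012 m and x of carrier4_tab in the frame of drawer_handle between 0.0565 and 0.0885 m and y of carrier4_tab in the frame of drawer_handle between -0.016 and 0.016 m) or (x of carrier4 in the frame of drawer_handle between 0.1995 and 0.2235 m and y of carrier4 in the frame of drawer_handle between -0.093 and -0.069 m and x of carrier4_tab in the frame of drawer_handle between 0.1535 and 0.1855 m and y of carrier4_tab in the frame of drawer_handle between -0.097 and -0.065 m) or (x of carrier4 in the frame of drawer_handle between 0.1995 and 0.2235 m and y of carrier4 in the frame of drawer_handle between -0.012 and 0.012 m and x of carrier4_tab in the frame of drawer_handle between 0.1535 and 0.1855 m and y of carrier4_tab in the frame of drawer_handle between -0.016 and 0.016 m)) and horizontal distance between block and socket_seat below 0.006 m and z of block in the frame of socket_seat below 0.004 m and angle between block's own z axis and vertical below 0.06 rad and angle between the x axis of block and the x axis of socket_seat, either way round below 0.1 rad and value of joint lever below 0.12 rad and value of joint drawer below 0.008 m and linear speed of each of carrier1, carrier2, carrier3, carrier4, block below 0.02 m/s); the robot touches nothing.
It fails at once if the sample jar or the tin is pushed more than 60 mm from its place (distance of any of sample_jar, cream_tin from where it was at the start of the episode above 0.06 m).
It fails at once if the sample jar or the tin is tipped by more than 0.6 rad (angle between any of sample_jar, cream_tin's own z axis and vertical above 0.6 rad).
It fails at once if the drawer is pushed shut faster than 0.3 m/s (velocity of joint drawer below -0.3 m/s).
Of carrier1, carrier2, carrier3, carrier4 only 2 to 4 are there at a start; the rules pass over those that are not, and their reading is None.
At some moment in a run one of carrier1, carrier2, carrier3, carrier4 may be knocked a few centimetres aside while the robot is not near it.
It also fails if it takes over 210 s, if anything falls off the work surface, if the arm or the gripper's body presses on something with over 40 N, if the wrist force passes 120 N, or if a joint passes its speed limit or range.

ROBOT

A 6-joint arm with a two-finger parallel gripper is mounted at the origin on the work surface. World frame = base frame: x ahead of the robot, y to its left, z up, the work surface at z = 0. Lengths are in mm, angles in rad, forces in N, time in s.
With the tool pointing down it reaches from about 300 to 775 mm from the base axis. Payload 14.6 kg.
Tool frame: the origin (TCP) lies midway between the tips of the shut fingers; the grasp point (between the pads) lies 19 mm behind it (manip.grasp_offset is the distance from the TCP to the grasp point, in mm); z points along the fingers, y is the line along which they close (so a half turn about z gives the same grasp; the last joint's range is limited). The gripper opens to 94 mm and grips with 3 to 60 N. Pads are 16 mm wide; open, the fingers measure 119 mm over their backs; the gripper's body (75 mm by 177 mm) begins 78 mm behind the grasp point.
Start: joints at [-1.179, 0.3, 1.521, -0, 1.321, -0.067], TCP at [243.572, -493.115, 205.446] pointing down, gripper open.
Joint ranges: [-3.03, 3.03], [-0.79, 2.21], [0.23, 2.52], [-1.04, 4.18], [0, 3.07], [-2.55, 2.55]. Speed limits (rad/s): [2.22, 2.22, 2.57, 3.14, 3.14, 3.14].

INTERFACE

Orientations are given as [roll, pitch, yaw] about the fixed x, y, z axes, in that order (R = Rz(yaw) Ry(pitch) Rx(roll)).
In Python, from cell import manip, viewer gives the robot as it stands. The module is installed in compiled form; this text tells all that it offers.
- The arm moves only by the tool move_arm, never from a script. Its argument "moves" is a list of rows, each a list of 4 numbers: the shift along the tool's x, y, z in m, then the turn about the tool's z in rad. A call has 1 to 12 rows; each row is the pose to reach, as a shift and turn from the pose commanded when the call began, along the tool's axes at that moment; what a row does not reach only later rows make up. A row lasts 1/10 s, in which the tool goes at most 50 mm and 8.59 degrees, less where a joint would pass 70% of its speed; a pose out of reach is approached as far as the arm can. A call with a gripper value outside its range is refused whole. "jaw" is the finger opening in m, from 0 to 0.094, set as the call begins (left out, the last holds). The fingers move at their own pace and stop on an object; "squeeze" is the grip in N (left out, the last holds). Time passes only in rows, so rows that repeat a pose let the fingers close. It gives the time, the measured TCP pose, the force, the opening and the grip force at its end, in the units of the state.
- manip.read_state(): the state, without advancing time (a new reading comes with each control period).
- viewer.camera(name): name is "side" or "top"; returns a dict with "frame" (480x640x3 uint8, blue, green, red), "z_map" (480x640 float32, mm along the optical axis (not along the pixel's ray), 0 where there is no reading), "fx", "fy", "cx", "cy" (pixels), "origin" and "orientation" of the camera in the world. Camera axes: x right, y down, z forward; pixel columns grow to the right and rows downward; lengths in mm; the calibration is good to about 2 mm. A picture is of the moment at which its call begins.
- manip.sign_off(): hands the job in; it is judged then, once.
The state is a dict: "clock": time; "joints": joint angles; "qd": joint speeds; "effort": joint torques, N m; "eef_pos": TCP position; "eef_rot": TCP orientation; "wrist_force": force on the tool from outside, world axes, zero at the start; "moment": the same for the moment, N m; "finger_gap": finger opening in mm; "finger_force": force on a finger pad.
Only numpy, scipy, OpenCV 4.12 (cv2) and the standard library are available. Lean on these libraries where they do the work, as an engineer would, in place of code of your own. Each camera call takes 0.05 s, during which the arm holds its last target. There are 200 camera calls.

## Working session

There is one attempt and no reset: what is moved stays moved. The work goes in short steps, Python scripts to look and compute and a tool call to move; the robot and the scene stay as the last step left them, time stands still between calls to the robot, and variables do not carry over. Pictures are saved under pics/ and viewed, at most 14 in all, crops included, and the job is handed in when it is done.

Besides the shell and the picture viewer there is one more tool, called after ">>>" in YAML: its name, and indented under it one key for each argument. move_arm: Moves the arm, as the interface text tells. Its arguments: {"type":"object","properties":{"moves":{"type":"array"},"jaw":{"type":"number"},"squeeze":{"type":"number"}},"required":["moves"]}

```bash
mkdir -p pics; cat > h.py <<'E'
import numpy as np, cv2
from cell import manip, viewer
from scipy.spatial.transform import Rotation as R
def cam(n):
    c=viewer.camera(n); o=c["orientation"]
    o=np.array(o,float)
    c["R"]=o if o.shape==(3,3) else (R.from_euler('xyz',o).as_matrix() if o.size==3 else R.from_quat(o).as_matrix())
    c["o"]=np.array(c["origin"],float); return c
def cloud(c):
    z=c["z_map"]; v,u=np.mgrid[0:480,0:640]
    P=np.stack([(u-c["cx"])/c["fx"]*z,(v-c["cy"])/c["fy"]*z,z],-1)
    W=P@c["R"].T+c["o"]; W[z==0]=np.nan; return W
def ray(c,u,v,h):
    d=c["R"]@np.array([(u-c["cx"])/c["fx"],(v-c["cy"])/c["fy"],1.]); return c["o"]+d*(h-c["o"][2])/d[2]
def pix(c,p):
    q=c["R"].T@(np.array(p)-c["o"]); return q[0]/q[2]*c["fx"]+c["cx"],q[1]/q[2]*c["fy"]+c["cy"]
def st():
    s=manip.read_state(); return s
E
python3 - <<'E'
from h import *
for n in("top","side"):
    c=cam(n); cv2.imwrite(f"pics/{n}0.png",c["frame"]); np.savez(f"{n}0.npz",**{k:v for k,v in c.items()})
    print(n,c["origin"],c["orientation"],c["fx"],c["cx"],c["cy"])
print(st())
E
```

```text
top [ 407.4170782    83.72485108 1065.31270757] [-2.94817448  0.00675705 -1.59679507] 488.2351897121657 324.04077308210503 241.18727647806793
side [ 403.67953051 -505.8199458   726.09852192] [-2.36701073  0.01972623 -0.35308394] 490.0897104995974 320.55051213750437 244.52470093517226
{'clock': 0.1, 'joints': array([-1.17857779e+00,  3.00413955e-01,  1.52153417e+00, -9.53473810e-06,
        1.32070553e+00, -6.65943444e-02]), 'qd': array([-0.00210793, -0.0014864 , -0.0024123 ,  0.00090909, -0.00111471,
       -0.00108959]), 'effort': array([ 1.07043561e-03, -5.32642722e+01, -3.53285050e+01,  7.09787384e-02,
        2.35055108e-02, -4.62749676e-05]), 'eef_pos': array([ 243.49061535, -492.89328484,  204.93752307]), 'eef_rot': array([-3.14053340e+00, -6.13888300e-05,  4.58815218e-01]), 'wrist_force': array([-0.06806459, -0.2570285 , -0.35986707]), 'moment': array([ 0.00992695, -0.08721985,  0.00924603]), 'finger_force': 0.0, 'finger_gap': 93.97726460356154}
```

View pics/top0.png

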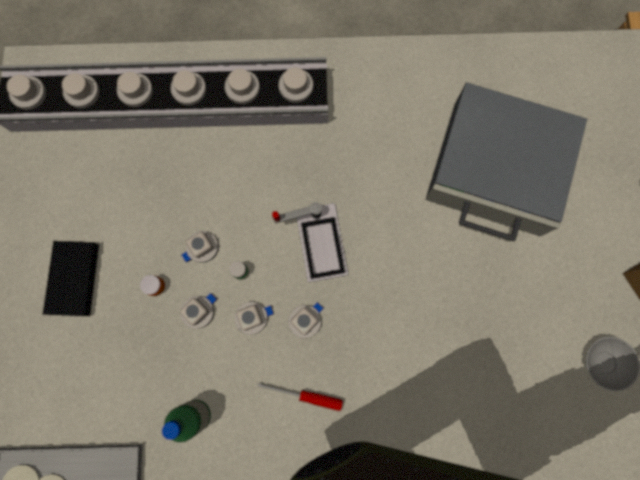

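View pics/side0.png

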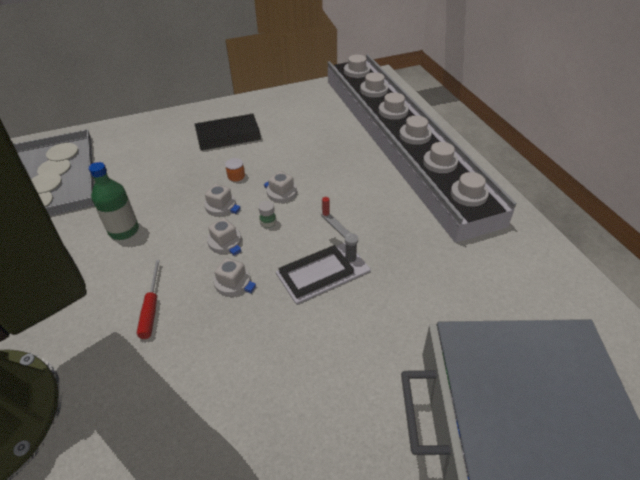

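The top view shows the handle at (490,220), and the socket at (322,247) with its post at (318,210) and red knob at (276,215). There are four carriers at (201,246), (198,311), (251,317) and (306,320), the sample jar at (239,268) and the tin at (152,285). I'll measure all of these now.

```bash
cat >> h.py <<'E'
def load(f):
    d=dict(np.load(f)); return d
def rect(W,m):
    p=W[m][:,:2].astype(np.float32); (c,s,a)=cv2.minAreaRect(p); return c,s,a
def comps(m,minn=15):
    n,l,s,c=cv2.connectedComponentsWithStats(m.astype(np.uint8)); return [(l==i,s[i],c[i]) for i in range(1,n) if s[i][4]>=minn]
def carriers(c):
    """blue tabs & white heads"""
    W=cloud(c); f=c["frame"].astype(int); z=W[...,2]
    blue=(f[...,0]>f[...,2]+60)&(f[...,0]>f[...,1]+40)
    out=[]
    for m,s,ce in comps(blue,8):
        w=f[...,0]*0+m*(f[...,0]-f[...,2]).clip(0); v,u=np.mgrid[0:480,0:640]
        out.append((("tab"),ce.round(1),ray(c,ce[0],ce[1],10).round(1),np.nanmedian(z[m]).round(1),s[4]))
    return out
E
python3 - <<'E'
from h import *
for n in("top","side"):
    c=load(f"{n}0.npz"); W=cloud(c); z=W[...,2]; f=c["frame"].astype(int)
    print(n)
    for t in carriers(c): print(*t)
    reg=(W[...,0]>250)&(W[...,0]<760)&(W[...,1]>-480)&(W[...,1]<500)
    print("table z",np.nanmedian(z[reg]))
    for m,s,ce in comps(reg&(z>38)&(z<56)):
        P=W[m]; r=rect(W,m); print("h46",ce.round(1),s[4],P.mean(0).round(1),np.round(r[1],1),round(r[2],1))
    for m,s,ce in comps(reg&(z>90)&(z<112)):
        P=W[m]; r=rect(W,m); print("h100",ce.round(1),s[4],P.mean(0).round(1),np.round(r[0],1),np.round(r[1],1),round(r[2],1))
    for m,s,ce in comps(reg&(z>64)&(z<86)):
        P=W[m]; r=rect(W,m); print("h76",ce.round(1),s[4],P.mean(0).round(1),np.round(r[0],1),np.round(r[1],1),round(r[2],1))
    red=(f[...,2]>f[...,1]+60)&(f[...,2]>f[...,0]+60)
    for m,s,ce in comps(red,8): print("red",ce.round(1),s[4],np.nanmedian(W[m],0).round(1))
    dark=(f.max(2)<60)&reg&(z<40)
    for m,s,ce in comps(dark,40):
        r=rect(W,m); print("dark",ce.round(1),s[4],np.nanmedian(z[m]).round(1),np.round(r[0],1),np.round(r[1],1),round(r[2],1))
c=load("top0.npz");f=c["frame"]
A=cv2.resize(f[190:345,130:350],None,fx=3.6,fy=3.6,interpolation=cv2.INTER_CUBIC); cv2.imwrite("pics/a.png",A)
E
```

```text
top
tab [185.6 256.6] [588.1 390.   10. ] 12.2 32
tab [210.9 298.1] [495.9 332.7  10. ] 11.9 39
tab [317.9 307.1] [470.5 102.4  10. ] 10.9 37
tab [268.7 310.4] [466.4 208.1  10. ] 11.1 39
tab [170.4 430.1] [228.1 410.8  10. ] 170.8 219
table z 1.1939740369807623
h46 [444.7 199.4] 106 [ 691.7 -177.2   47.3] [80.9 21.3] 54.5
h46 [491.8 214.7] 132 [ 654.9 -275.3   47.3] [102.7   2.5] 69.8
h46 [534.  228.2] 84 [ 623.1 -362.5   46.8] [63.5  3.4] 70.9
h46 [198.7 244. ] 408 [608.3 352.4  46.2] [44.9 44.2] 32.2
h46 [237.7 269.2] 206 [551.4 268.   50.1] [32.4 30.8] 44.0
h46 [150.  284.7] 275 [524.8 454.4  41. ] [38.2 40.5] 87.6
h46 [193.3 311.2] 450 [466.7 360.3  46. ] [44.8 44.1] 44.6
h46 [248.8 317.5] 445 [450.8 245.1  46. ] [44.3 44.3] 21.7
h46 [304.1 320.9] 446 [440.9 130.9  46.2] [43.9 43.6] 44.1
h46 [201.5 408.9] 63 [272.9 338.6  47.5] [53.9 13.9] 47.5
h100 [513.  184.9] 6645 [ 704.2 -306.    99.7] [ 729.8 -295. ] [267.  157.5] 69.8
h100 [275.5 214.9] 57 [652.9 182.4 103.4] [653.5 182.5] [14.1 14.5] 6.7
h100 [189.4 413.2] 188 [273.4 346.7 104.6] [271.4 357.5] [64.7 31.2] 80.0
h76 [489. 
[... 1298 characters left out ...]
 [ 635.  -328.8   46.8] [35.   1.3] 69.7
h100 [116.7 198.1] 235 [270.4 340.1 102.2] [272.3 347.4] [56.5 21.9] 51.5
h100 [325.5 201.6] 74 [653.7 180.3  99.9] [654.3 182.1] [14.8 13.8] 66.9
h100 [490.4 413.5] 12878 [ 706.6 -298.6   99.1] [ 730.9 -276.3] [236.1 146.1] 70.3
h76 [120.9 209.4] 190 [269.9 337.3  74.7] [273. 341.] [50.5 15.1] 39.4
h76 [338.9 226. ] 311 [665.1 138.5  67.5] [662.3 138.1] [ 25.5 105.8] 19.2
h76 [424.8 412.6] 1784 [ 633.5 -260.9   78.9] [ 640.1 -241. ] [225.3  52.1] 69.9
red [325.3 199.2] 26 [654.3 180.5 104.6]
red [145.9 313.6] 444 [279.7  95.3  23.8]
dark [130.3 231.3] 103 12.8 [270.9 339.2] [43.4 12. ] 35.5
dark [318.8 269.7] 1098 20.8 [608.4  89.7] [145.9  77.3] 9.9
```

View pics/a.png

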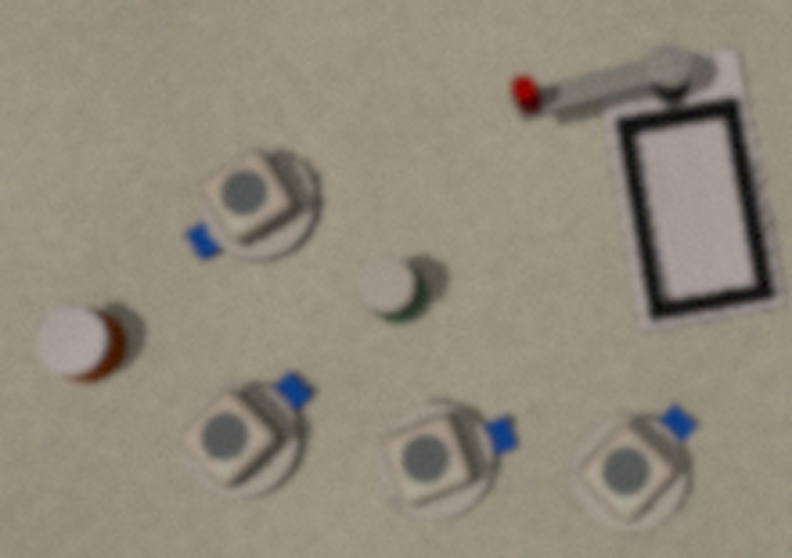

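The crop confirms it: every carrier has one blue tab, matching the tab list. The post is at the socket's far (+x) end and the lever is swung to +y. Next are the exact poses.

```bash
cat >> h.py <<'E'
def heads(c,z0=42,z1=50,bias=0):
    W=cloud(c); z=W[...,2]; reg=(W[...,0]>250)&(W[...,0]<760)&(W[...,1]>-480)&(W[...,1]<500)
    out=[]
    for m,s,ce in comps(reg&(z>z0)&(z<z1)):
        r=rect(W,m); 
        if 36<min(r[1]) and max(r[1])<50: out.append((np.array(r[0]),r[2],np.round(r[1],1)))
    return out
def mv(d,yaw,dyaw=0):
    """world mm shift -> tool m shift"""
    dx,dy,dz=d; c,s=np.cos(yaw),np.sin(yaw); return np.round(np.array([dx*c+dy*s,dx*s-dy*c,-dz])/1000,4),round(-dyaw,4)
E
python3 - <<'E'
from h import *
for n in("top","side"):
    c=load(f"{n}0.npz"); W=cloud(c); z=W[...,2]; f=c["frame"].astype(int)
    print(n)
    tabs=[t[2][:2] for t in carriers(c) if t[3]<30]
    for p,a,s in heads(c):
        for t in tabs:
            d=t-p
            if np.hypot(*d)<60: print("carrier",p.round(1),"rect",round(a,1),s,"tab dir deg",np.degrees(np.arctan2(d[1],d[0])).round(1),np.hypot(*d).round(1))
    # cabinet
    th=np.radians(69.8); ey=np.array([np.cos(th),np.sin(th)]); ex=np.array([np.sin(th),-np.cos(th)])
    m=(W[...,0]>560)&(W[...,1]<-100)&(z>96)&(z<104)
    r=rect(W,m);print("cab",np.round(r[0],1),np.round(r[1],1),round(r[2],2))
    P=W[m][:,:2]; print("front edge x",np.percentile(P@ex,[0.2,1]).round(1),"y",np.percentile(P@ey,[0.5,50,99.5]).round(1))
    m=(W[...,0]>500)&(W[...,1]<-100)&(z>71)&(z<84); P=W[m][:,:2]; x=P@ex; y=P@ey
    # bar: cluster smallest x
    lo=x.min(); b=x<np.percentile(x,0.5)+14; print("bar x",np.percentile(x[b],[1,50,99]).round(1),"y",np.percentile(y[b],[1,50,99]).round(1),z[m][b].mean())
    # socket: rim dark at z~22
    g=f.max(2); m=(W[...,0]>520)&(W[...,0]<665)&(W[...,1]>40)&(W[...,1]<140)&(g<75)&(z>12)&(z<40)
    k=max(comps(m),key=lambda t:t[1][4])[0]; v,u=np.nonzero(k); Q=np.array([ray(c,a,b,22)[:2] for a,b in zip(u,v)],np.float32)
    r=cv2.minAreaRect(Q); print("rim",np.round(r[0],1),np.round(r[1],1),round(r[2],2))
    m=(W[...,0]>640)&(W[...,0]<700)&(W[...,1]>60)&(W[...,1]<200)&(z>55)&(z<90); r=rect(W,m);print("lever",np.round(r[0],1),np.round(r[1],1),round(r[2],2))
E
```

```text
top
carrier [609.4 353.4] rect 33.2 [44.2 43.1] tab dir deg 120.2 42.4
carrier [466.9 361.1] rect 44.6 [44.  43.4] tab dir deg -44.5 40.6
carrier [451.3 245.6] rect 21.1 [42.6 43. ] tab dir deg -68.1 40.4
carrier [440.9 131.2] rect 44.2 [43.7 43.5] tab dir deg -44.3 41.3
cab [ 774.7 -311.2] [267.3 251.7] 69.89
front edge x [714.1 722.3] y [-155.6  -25.9  107.6]
bar x [658.2 663.2 671.6] y [-83.  -23.9  35.3] 80.58017947970909
rim [599.1  88.9] [124.8  74.2] 8.88
lever [663.2 138.7] [ 26.1 105.2] 18.55
side
carrier [610.3 353.8] rect 28.0 [45.  43.8] tab dir deg 129.0 44.1
carrier [466.6 361.4] rect 42.5 [45.2 44.1] tab dir deg -45.2 40.0
carrier [451.2 245.5] rect 20.9 [43.  44.4] tab dir deg -68.8 39.6
carrier [441.3 131.6] rect 42.8 [43.5 43.4] tab dir deg -45.2 40.3
cab [ 781.9 -295.1] [236.2 247.2] 69.59
front edge x [721.3 722.9] y [-123.7  -25.4  107.7]
bar x [658.3 663.7 671.6] y [-83.7 -31.5  33.7] 80.38238375179857
rim [599.3  85. ] [130.2  82.5] 8.73
lever [667.9 139.3] [ 26.1 105.1] 11.47
```

>>> move_arm:
  moves:
    - [0.0367,-0.0043,0.0055,-0.063]
    - [0.0734,-0.0086,0.011,-0.127]
    - [0.11,-0.0128,0.0165,-0.19]
    - [0.1468,-0.0171,0.022,-0.253]
    - [0.1835,-0.0214,0.0275,-0.316]
    - [0.22,-0.0257,0.033,-0.38]
    - [0.257,-0.03,0.0385,-0.443]
    - [0.2935,-0.0342,0.044,-0.506]
    - [0.33,-0.0385,0.0495,-0.57]
    - [0.367,-0.0428,0.055,-0.633]
    - [0.4035,-0.047,0.06,-0.696]
    - [0.4403,-0.0513,0.065,-0.7592]
  jaw: 0.034
  squeeze: 25

```text
clock: 1.3
eef_pos: [616.6, -251.0, 139.8]
eef_rot: [-3.141, -0.0, 1.221]
wrist_force: [-0.8, -0.9, 0.8]
finger_gap: 34.0
finger_force: 0.0
```

```bash
python3 - <<'E'
from h import *
s=st(); print(s["clock"],s["eef_pos"].round(1),s["eef_rot"].round(4),s["joints"].round(3),s["finger_gap"],s["wrist_force"].round(1))
c=cam("side"); f=c["frame"]
for p in ((615.6,-252.1,76),(s["eef_pos"])): print(np.round(pix(c,p),1))
u,v=map(int,pix(c,(615.6,-252.1,90))); cv2.imwrite("pics/b.png",cv2.resize(f[max(0,v-120):v+80,max(0,u-110):u+110],None,fx=3,fy=3)); print(max(0,u-110),max(0,v-120))
E
```

```text
1.3 [ 616.6 -251.   139.8] [-3.1408 -0.      1.2206] [-0.442  0.613  1.225 -0.     1.304 -0.091] 33.97664533960848 [-0.8 -0.9  0.8]
[409.8 410.5]
[415.5 387. ]
300 285
```

View pics/b.png

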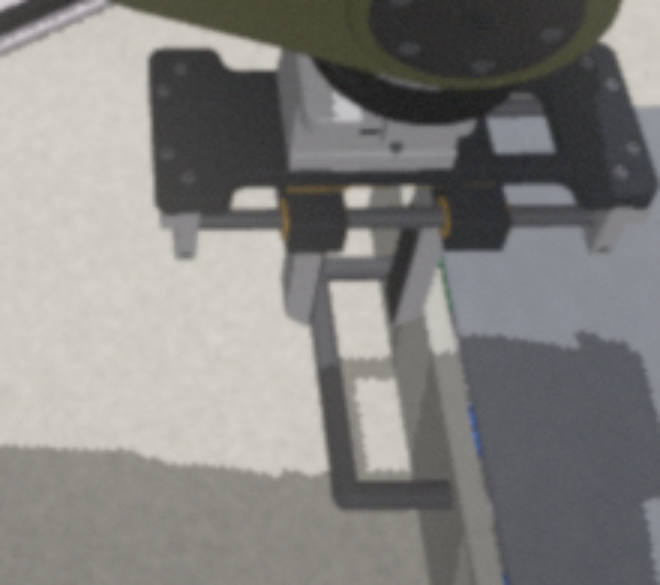

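The side crop shows the finger tips at (300,320) and (405,320), matching the projected TCP (346,306). The bar lies between the fingers, so I'll go down, grip and pull.

>>> move_arm:
  moves:
    - [0,0,0.02,0]
    - [0,0,0.04,0]
    - [0,0,0.06,0]
    - [0,0,0.08,0]
    - [0,0,0.08,0]

```text
clock: 1.85
eef_pos: [614.1, -251.5, 57.2]
eef_rot: [-3.136, -0.0, 1.218]
wrist_force: [-0.6, 0.3, 0.1]
finger_gap: 34.1
finger_force: 0.0
```

>>> move_arm:
  moves:
    - [0,0,0,0]
    - [0,0,0,0]
    - [0,0,0,0]
    - [0,0,0,0]
    - [0,0,0,0]
  jaw: 0.0

```text
clock: 2.35
eef_pos: [615.1, -252.0, 61.5]
eef_rot: [-3.14, 0.0, 1.218]
wrist_force: [-8.5, 3.2, 6.2]
finger_gap: 11.3
finger_force: 25.0
```

>>> move_arm:
  moves:
    - [0,-0.008,0,0]
    - [0,-0.025,0,0]
    - [0,-0.047,0,0]
    - [0,-0.071,0,0]
    - [0,-0.095,0,0]
    - [0,-0.119,0,0]
    - [0,-0.143,0,0]
    - [0,-0.167,0,0]
    - [0,-0.19,0,0]
    - [0,-0.21,0,0]
    - [0,-0.221,0,0]
    - [0,-0.226,0,0]

```text
clock: 3.55
eef_pos: [403.5, -174.8, 61.6]
eef_rot: [3.137, 0.002, 1.218]
wrist_force: [30.9, -16.0, -20.7]
finger_gap: 11.4
finger_force: 25.0
```

>>> move_arm:
  moves:
    - [0,-0.001,0,0]
    - [0,-0.001,0,0]
    - [0,-0.001,0,0]

```text
clock: 3.85
eef_pos: [403.7, -174.9, 61.5]
eef_rot: [3.136, 0.002, 1.218]
wrist_force: [4.9, -7.2, -0.6]
finger_gap: 10.8
finger_force: 25.0
```

>>> move_arm:
  moves:
    - [0,0,0,0]
    - [0,0,0,0]
    - [0,0,0,0]
    - [0,0,0,0]
  jaw: 0.034

```text
clock: 4.25
eef_pos: [402.5, -173.5, 60.5]
eef_rot: [-3.141, -0.0, 1.218]
wrist_force: [0.7, -0.3, 1.1]
finger_gap: 33.5
finger_force: 0.0
```

>>> move_arm:
  moves:
    - [0,0,-0.03,0]
    - [0,0,-0.07,0]
    - [0,0,-0.11,0]
    - [0,-0.05,-0.15,0]
    - [0,-0.1,-0.15,0]
    - [0,-0.13,-0.15,0]
  jaw: 0.094

```text
clock: 4.85
eef_pos: [279.1, -128.1, 211.0]
eef_rot: [3.14, 0.0, 1.218]
wrist_force: [-0.3, 0.5, -0.5]
finger_gap: 78.8
finger_force: 0.0
```

```bash
python3 - <<'E'
from h import *
s=st(); print(s["clock"],s["eef_pos"].round(1),s["eef_rot"].round(4),s["joints"].round(3))
for n in("top","side"):
    c=cam(n); cv2.imwrite(f"pics/{n}1.png",c["frame"]); np.savez(f"{n}1.npz",**c)
E
```

```text
4.85 [ 279.1 -128.1  211. ] [3.1402e+00 3.0000e-04 1.2184e+00] [-0.55  -0.288  2.099 -0.     1.329 -0.197]
```

View pics/top1.png

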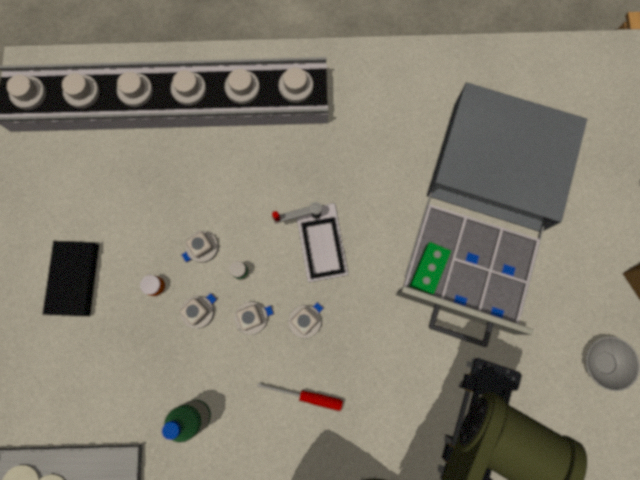

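The drawer is open. The green block is at (430,267) and the floor marks are at (472,258), (508,270), (460,300) and (497,312). I'll measure the drawer frame and the block.

```bash
cat >> h.py <<'E'
def drawer(c):
    f=c["frame"].astype(int); W=cloud(c)
    blue=(f[...,0]>f[...,2]+60)&(f[...,0]>f[...,1]+40)
    return [np.r_[ray(c,*ce,16)[:2],s[4]].round(1) for m,s,ce in comps(blue,8) if W[...,1][m].mean()<20]
def block(c,zt):
    f=c["frame"].astype(int); W=cloud(c); z=W[...,2]
    g=(z>zt-5)&(z<zt+5)&(W[...,0]>350)&(W[...,1]>-450)&(W[...,1]<250)&(f[...,1]>f[...,2]+15)
    g=cv2.morphologyEx(g.astype(np.uint8),cv2.MORPH_CLOSE,np.ones((5,5)))
    k=max(comps(g),key=lambda t:t[1][4])[0]&~np.isnan(z); r=rect(W,k); return np.round(r[0],1),np.round(r[1],1),round(r[2],2)
E
python3 - <<'E'
from h import *
th=np.radians(69.8); ey=np.array([np.cos(th),np.sin(th)]); ex=np.array([np.sin(th),-np.cos(th)]); H=np.array([404.2,-174.6])
for x in(72.5,169.5):
    for y in(0,-81): print("exp mark",(H+x*ex+y*ey).round(1))
for n in("top","side"):
    c=load(f"{n}1.npz"); print(n); print(drawer(c)); print(block(c,61))
    W=cloud(c); z=W[...,2]; P=W[...,:2]-H; x=P@ex; y=P@ey
    m=(abs(x)<12)&(abs(y)<65)&(z>70)&(z<88); print("bar",np.percentile(x[m],[2,98]).round(1),np.percentile(y[m],[1,99]).round(1))
    m=(x>35)&(x<60)&(abs(y)<150)&(z>88)&(z<100); print("panel",np.percentile(x[m],[2,50,98]).round(1),np.percentile(y[m],[1,99]).round(1)); v=P[m]; print(np.degrees(np.arctan(np.polyfit(y[m],x[m],1)[0])))
    for p,a,s in heads(c): print(p,round(a,1))
E
```

```text
exp mark [ 472.2 -199.6]
exp mark [ 444.3 -275.7]
exp mark [ 563.3 -233.1]
exp mark [ 535.3 -309.1]
top
[array([ 567.7, -234.4,   94. ]), array([ 478.9, -202. ,   71. ]), array([ 451.1, -278.2,   71. ])]
(array([ 543.4, -136.4]), array([ 50.6, 101. ]), 64.31)
bar [-5.8 10.8] [-60.5  59.5]
panel [44.9 50.5 56.7] [-129.9  129.3]
-0.17953665056804993
[609.23339844 353.51263428] 32.1
[466.93005371 361.03540039] 44.8
[451.04660034 245.77479553] 19.3
[440.88549805 130.89611816] 47.2
side
[array([ 456.3, -266.7,   12. ]), array([ 542.1, -298.8,   30. ])]
(array([ 542.8, -135.7]), array([ 51.8, 100.1]), 64.36)
bar [-5.6 10.8] [-60.4  57.2]
panel [45.  51.  56.6] [-93.5 129.3]
-0.17056696266863167
[609.42156982 354.21789551] 30.2
[467.00354004 360.62490845] 46.8
[450.64910889 245.59124756] 22.5
[440.79516602 131.33847046] 44.1
```

```bash
python3 - <<'E'
from h import *
th=np.radians(69.8); ey=np.array([np.cos(th),np.sin(th)]); ex=np.array([np.sin(th),-np.cos(th)]); H=np.array([404.2,-174.6])
for n in("top","side"):
    c=load(f"{n}1.npz"); print(n)
    W=cloud(c); z=W[...,2]; P=W[...,:2]-H; x=P@ex; y=P@ey
    def prof(t,m,a,b,s=2):
        e=np.arange(a,b,s); return [(int(q),round(float(np.median(z[m&(t>=q)&(t<q+s)])),0)) for q in e if (m&(t>=q)&(t<q+s)).sum()>3]
    m=(y>-70)&(y<-20)&(y<-50)|((y>15)&(y<30))
    print("x mid divider",prof(x,m,145,175)); print("x back",prof(x,m,240,275))
    m=((x>185)&(x<240))
    for a,b in((-135,-112),(-50,-30),(30,52),(110,140)): print("y",prof(y,m,a,b))
    # image of drawer rectified at z=30 and z=16
    f=c["frame"]
    M=[];g=np.array([[40,-135],[280,-135],[280,135],[40,135]],float)
    src=np.float32([pix(c,(*(H+a*ex+b*ey),30)) for a,b in g]); dst=np.float32([[ (b+135)*2.2,(280-a)*2.2] for a,b in g])
    im=cv2.warpPerspective(f,cv2.getPerspectiveTransform(src,dst),(594,528),flags=cv2.INTER_CUBIC); cv2.imwrite(f"pics/rect_{n}.png",im)
E
```

```text
top
x mid divider [(145, 17.0), (147, 16.0), (149, 17.0), (151, 17.0), (153, 23.0), (155, 30.0), (157, 30.0), (161, 17.0), (163, 18.0), (165, 17.0), (167, 17.0), (169, 17.0), (171, 17.0), (173, 16.0)]
x back [(240, 16.0), (242, 17.0), (244, 16.0), (246, 15.0), (248, 16.0), (250, 24.0), (252, 31.0), (254, 30.0), (256, 28.0), (266, 0.0), (268, -0.0), (270, 1.0), (272, 1.0), (274, 1.0)]
y [(-129, 25.0), (-125, 29.0), (-123, 31.0), (-121, 24.0), (-119, 18.0), (-117, 16.0), (-115, 17.0), (-113, 16.0)]
y [(-50, 17.0), (-48, 17.0), (-44, 30.0), (-42, 31.0), (-40, 25.0), (-38, 17.0), (-36, 15.0), (-34, 17.0), (-32, 17.0)]
y [(30, 17.0), (32, 16.0), (34, 20.0), (36, 31.0), (38, 31.0), (40, 30.0), (42, 22.0), (44, 18.0), (46, 17.0), (48, 16.0), (50, 16.0)]
y [(110, 16.0), (112, 16.0), (114, 18.0), (116, 18.0), (118, 30.0), (120, 30.0), (122, 28.0), (124, 23.0), (126, 16.0), (128, 1.0), (130, 1.0), (132, 0.0), (134, 0.0), (136, 1.0), (138, -0.0)]
side
x mid divider [(145, 16.0), (147, 16.0), (149, 16.0), (151, 16.0), (153, 24.0), (155, 30.0), (157, 30.0), (159, 16.0), (161, 16.0), (163, 16.0), (165, 16.0), (167, 16.0), (169, 16.0), (171, 16.0), (173, 16.0)]
x back [(240, 16.0), (242, 16.0), (244, 16.0), (246, 16.0), (248, 16.0), (250, 25.0), (252, 29.0), (254, 29.0), (262, -0.0), (264, -0.0), (266, 0.0), (268, -0.0), (270, -0.0), (272, -0.0), (274, -0.0)]
y []
y [(-50, 16.0), (-48, 16.0), (-46, 16.0), (-44, 19.0), (-42, 27.0), (-40, 30.0), (-38, 30.0), (-32, 16.0)]
y [(30, 16.0), (32, 16.0), (34, 16.0), (36, 16.0), (38, 23.0), (40, 30.0), (42, 30.0), (44, 29.0), (50, 16.0)]
y [(110, 16.0), (112, 16.0), (114, 16.0), (116, 16.0), (118, 23.0), (120, 25.0), (122, 30.0), (124, 30.0), (126, 28.0)]
```

View pics/rect_top.png

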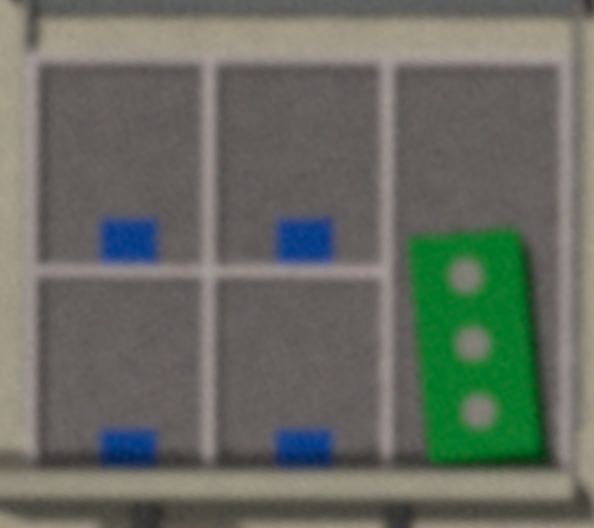

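The rectified view has the drawer upright, with the dividers and marks where the handle frame puts them to about 1 mm. The block is slightly skewed in its lane. Next I'll plan the block pick.

```bash
cat >> h.py <<'E'
import json
EX=np.array([0.9385,-0.3453]);EY=np.array([0.3453,0.9385]);H=np.array([404.2,-174.6])
def cur(): return json.load(open("cmd.json"))
def put(c): json.dump([float(a) for a in c],open("cmd.json","w"))
def app(row):
    x,y,z,w=cur(); c,s=np.cos(w),np.sin(w); a,b,d,t=row
    put([x+1000*(a*c+b*s),y+1000*(a*s-b*c),z-1000*d,w-t])
def go(*ts):
    """targets (x,y,z,yawdeg) relative to current cmd (one call); saves last"""
    x,y,z,w=cur(); c,s=np.cos(w),np.sin(w)
    for X,Y,Z,D in ts:
        d=np.array([X-x,Y-y]); t=w-np.radians(D)
        row=[(d[0]*c+d[1]*s)/1000,(d[0]*s-d[1]*c)/1000,(z-Z)/1000,t]
        print([round(float(v),4) for v in row],"n>=%.1f"%max(np.hypot(np.hypot(*d),Z-z)/50,abs(t)/.15), "j6~%.0f"%(np.degrees(np.arctan2(Y,X))-4+90-D))
    put([X,Y,Z,np.radians(D)])
E
python3 - <<'E'
from h import *
put([243.572,-493.115,205.446,.4588])
for r in([.4403,-.0513,.065,-.7592],[0,0,.08,0],[0,-.226,0,0],[0,-.001,0,0],[0,-.13,-.15,0]): app(r)
print(cur()); print(st()["eef_pos"],st()["eef_rot"])
for n in("top","side"):
    c=load(f"{n}1.npz"); f=c["frame"]; S=np.array([599.,88.5]); a=np.radians(8.8); sx=np.array([np.cos(a),np.sin(a)]); sy=np.array([-sx[1],sx[0]])
    g=[(-75,-50),(75,-50),(75,50),(-75,50)]; src=np.float32([pix(c,(*(S+p*sx+q*sy),22)) for p,q in g]); dst=np.float32([[(75+p)*4,(50+q)*4] for p,q in g])
    im=cv2.warpPerspective(f,cv2.getPerspectiveTransform(src,dst),(600,400),flags=cv2.INTER_CUBIC)
    gr=im.max(2).astype(float)
    def edges(p): # 50% crossings
        t=(p.min()+np.percentile(p,90))/2; b=p<t; return np.nonzero(np.diff(b.astype(int)))[0]/4
    print(n,"x",edges(gr[170:230].mean(0))-75,"y",edges(gr[:,250:350].mean(1))-50)
    print("x",edges(gr[120:150].mean(0))-75,edges(gr[250:280].mean(0))-75,"y",edges(gr[:,140:200].mean(1))-50,edges(gr[:,400:460].mean(1))-50)
go((543,-136,150,154.3)); go((543,-136,33,154.3))
E
```

```text
[280.60639766199245, -128.77163539506284, 210.446, 1.218]
[ 278.12464013 -127.63519441  211.09734236] [3.13888615e+00 5.57378851e-04 1.21774531e+00]
top x [-63.   -53.75  51.75] y [-38.25 -27.25  28.25  38.25]
x [-63.   -53.5   51.75  62.5 ] [-63.   -53.5   51.5   62.25] y [-37.75 -27.25  27.75  38.25] [-37.   -27.25  28.    38.25]
side x [-66.25 -53.75  47.75] y [-47.25 -27.5   17.25  38.5 ]
x [-66.25 -53.75  47.75] [-65.5  -53.25  47.5   61.5   73.75] y [-47.5  -27.5   17.    38.75] [-47.25 -27.5   17.    38.75]
[0.0839, 0.2487, 0.0604, -1.475] n>=9.8 j6~-82
[0.0, 0.0, 0.117, 0.0] n>=2.3 j6~-82
```

>>> move_arm:
  moves:
    - [0.0075,0.0225,0.0055,-0.134]
    - [0.015,0.045,0.011,-0.268]
    - [0.0225,0.0675,0.0165,-0.402]
    - [0.03,0.09,0.022,-0.536]
    - [0.0385,0.114,0.0275,-0.67]
    - [0.046,0.137,0.033,-0.804]
    - [0.0535,0.16,0.0385,-0.938]
    - [0.061,0.182,0.044,-1.072]
    - [0.0685,0.204,0.0495,-1.206]
    - [0.076,0.226,0.055,-1.34]
    - [0.0839,0.2487,0.0604,-1.475]
    - [0.0839,0.2487,0.0604,-1.475]
  jaw: 0.066

```text
clock: 6.15
eef_pos: [544.6, -135.7, 148.1]
eef_rot: [-3.141, -0.002, 2.697]
wrist_force: [0.6, 0.0, 0.5]
finger_gap: 66.0
finger_force: 0.0
```

>>> move_arm:
  moves:
    - [0,0,0.02,0]
    - [0,0,0.05,0]
    - [0,0,0.08,0]
    - [0,0,0.1,0]
    - [0,0,0.112,0]
    - [0,0,0.117,0]
    - [0,0,0.117,0]
    - [0,0,0.117,0]

```text
clock: 6.95
eef_pos: [543.5, -136.1, 34.0]
eef_rot: [3.141, 0.001, 2.693]
wrist_force: [0.5, -0.2, -0.1]
finger_gap: 66.0
finger_force: 0.0
```

>>> move_arm:
  moves:
    - [0,0,0,0]
    - [0,0,0,0]
    - [0,0,0,0]
    - [0,0,0,0]
    - [0,0,0,0]
  jaw: 0.0
  squeeze: 30

```text
clock: 7.45
eef_pos: [543.2, -136.1, 33.6]
eef_rot: [3.141, 0.001, 2.693]
wrist_force: [-1.0, 0.9, 5.3]
finger_gap: 49.8
finger_force: 30.0
```

```bash
python3 - <<'E'
from h import *
s=st(); print(s["eef_pos"].round(1),s["eef_rot"].round(3),s["joints"].round(2),cur())
go((543,-136,110,154.3));go((598.6,88.8,110,188.8));go((598.6,88.8,25,188.8))
E
```

```text
[ 543.2 -136.1   33.6] [3.141e+00 1.000e-03 2.693e+00] [-0.31  0.52  1.65  0.    0.97 -1.43] [543.0, -136.0, 33.0, 2.693043035827251]
[0.0, 0.0, -0.077, 0.0] n>=1.5 j6~-82
[0.0474, 0.2267, 0.0, -0.6021] n>=4.6 j6~-94
[-0.0, 0.0, 0.085, 0.0] n>=1.7 j6~-94
```

>>> move_arm:
  moves:
    - [0,0,-0.015,0]
    - [0,0,-0.045,0]
    - [0,0,-0.077,0]
    - [0.004,0.02,-0.077,-0.05]
    - [0.01,0.05,-0.077,-0.13]
    - [0.018,0.085,-0.077,-0.22]
    - [0.026,0.125,-0.077,-0.33]
    - [0.034,0.165,-0.077,-0.44]
    - [0.042,0.2,-0.077,-0.54]
    - [0.046,0.22,-0.077,-0.59]
    - [0.0474,0.2267,-0.077,-0.6021]
    - [0.0474,0.2267,-0.077,-0.6021]

```text
clock: 8.65
eef_pos: [598.5, 89.1, 110.3]
eef_rot: [-3.141, -0.0, -2.988]
wrist_force: [-0.1, -0.4, -3.1]
finger_gap: 49.7
finger_force: 30.0
```

>>> move_arm:
  moves:
    - [0,0,0,0]
    - [0,0,0.02,0]
    - [0,0,0.045,0]
    - [0,0,0.058,0]
    - [0,0,0.066,0]
    - [0,0,0.066,0]

```text
clock: 9.25
eef_pos: [598.3, 88.3, 43.5]
eef_rot: [3.142, -0.001, -2.989]
wrist_force: [-0.3, -1.1, -2.2]
finger_gap: 50.3
finger_force: 30.0
```

```bash
python3 - <<'E'
from h import *
s=st(); print(s["eef_pos"].round(1),s["eef_rot"].round(3))
for n in ("side",):
    c=cam(n); cv2.imwrite("pics/c.png",cv2.resize(c["frame"][160:330,230:430],None,fx=3.4,fy=3.4,interpolation=cv2.INTER_CUBIC))
    W=cloud(c); 
E
```

```text
[598.3  88.3  43.5] [ 3.142e+00 -1.000e-03 -2.989e+00]
```

View pics/c.png

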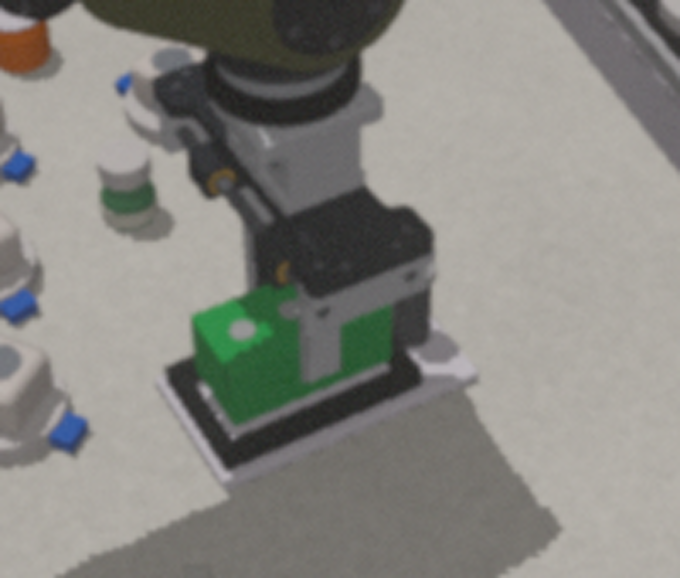

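The side crop shows the block level above the socket, with its near bottom corner at crop (235,420). I'll check that corner against where it should be.

```bash
python3 - <<'E'
from h import *
c=load("side1.npz"); S=np.array([598.6,88.8]); a=np.radians(8.8); sx=np.array([np.cos(a),np.sin(a)]); sy=np.array([-sx[1],sx[0]])
for u,v in((235,420),(393,370),(200,378)):
    p=ray(c,230+(u+.5)/3.4-.5,160+(v+.5)/3.4-.5,26.5)[:2]-S; print(p@sx,p@sy)
for u,v in((195,322),(236,366)):
    p=ray(c,230+(u+.5)/3.4-.5,160+(v+.5)/3.4-.5,71.5)[:2]-S; print("top",p@sx,p@sy)
E
```

```text
-47.08921085055346 -19.852075604884483
46.3372728138237 -31.756433326291027
-50.087186965727355 17.089140789963988
top -49.5333838259585 17.54884681525169
top -44.92166493284414 -21.8559050787753
```

```bash
python3 - <<'E'
from h import *
S=np.array([598.3,88.3]); a=np.radians(8.74); sx=np.array([np.cos(a),np.sin(a)]); sy=np.array([-sx[1],sx[0]])
ims=[]
for n in("side",):
    c=cam(n); k=6; x0,y0=270,230; f=cv2.resize(c["frame"][y0:y0+80,x0:x0+110],None,fx=k,fy=k,interpolation=cv2.INTER_CUBIC)
    def pp(p,q,z): u,v=pix(c,(*(S+p*sx+q*sy),z)); return (int((u-x0+.5)*k),int((v-y0+.5)*k))
    for z,col in((27,(0,0,255)),(72,(0,255,255))):
        P=[pp(p,q,z) for p,q in((-50,-25),(50,-25),(50,25),(-50,25))]; cv2.polylines(f,[np.array(P)],True,col,1)
    P=[pp(p,q,22) for p,q in((-62.5,-37.5),(62.5,-37.5),(62.5,37.5),(-62.5,37.5))]; cv2.polylines(f,[np.array(P)],True,(255,0,255),1)
    P=[pp(p,q,22) for p,q in((-53,-28),(53,-28),(53,28),(-53,28))]; cv2.polylines(f,[np.array(P)],True,(255,0,255),1)
    cv2.imwrite("pics/d.png",f)
    W=cloud(c);z=W[...,2];F=c["frame"].astype(int); g=(F[...,1]>F[...,2]+15)&(F[...,1]>F[...,0]+15)&(W[...,0]>520)&(W[...,1]<140)&(W[...,1]>40)
    P=W[...,:2]-S; print("left face x",np.nanpercentile((P@sx)[g&(z<65)&(z>35)],[1,2,5]),"right face y",np.nanpercentile((P@sy)[g&(z<65)&(z>35)],[1,2,5]),"top y",np.nanpercentile((P@sy)[g&(z>67)],[1,3,97,99]),np.nanpercentile((P@sx)[g&(z>67)],[1,3]),np.nanmedian(z[g&(z>67)]),np.nanpercentile(z[g],[1,2,5]))
E
```

```text
left face x [-49.91474196 -49.79433016 -49.58655987] right face y [-26.16773502 -26.03053351 -25.78677978] top y [-25.70267471 -24.72141036  22.20223942  24.2013522 ] [-49.46445084 -48.78048595] 71.79063843717125 [28.36971374 29.55766347 31.95977227]
```

View pics/d.png

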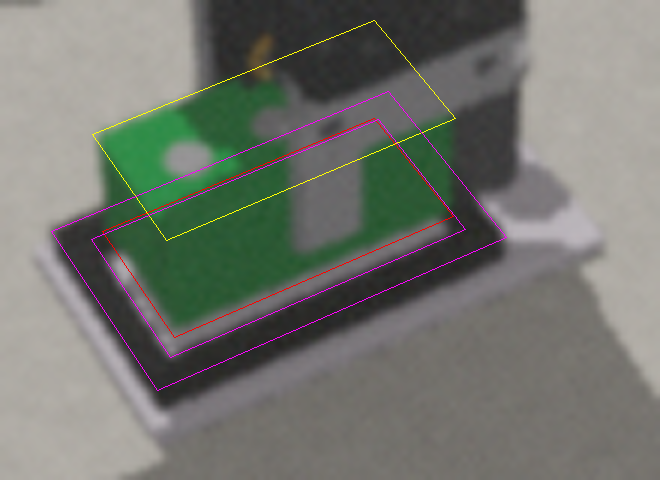

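The overlay agrees: the block's edges are within about 1 mm of centre over the pocket. Lowering it slowly.

>>> move_arm:
  moves:
    - [0,0,0.004,0]
    - [0,0,0.008,0]
    - [0,0,0.012,0]
    - [0,0,0.016,0]
    - [0,0,0.019,0]
    - [0,0,0.019,0]
    - [0,0,0.019,0]

```text
clock: 10.05
eef_pos: [598.7, 88.9, 25.5]
eef_rot: [-3.142, 0.0, -2.988]
wrist_force: [-2.7, -0.6, 5.2]
finger_gap: 49.9
finger_force: 30.0
```

```bash
python3 - <<'E'
from h import *
go((653.5,182.3,150,105.2),);put([598.6,88.8,150,np.radians(188.8)]);go((653.5,182.3,150,105.2))
go((653.5,182.3,75,105.2))
E
```

```text
[-0.0686, 0.084, -0.125, 1.4591] n>=9.7 j6~-4
[-0.0686, 0.084, 0.0, 1.4591] n>=9.7 j6~-4
[0.0, 0.0, 0.075, 0.0] n>=1.5 j6~-4
```

>>> move_arm:
  moves:
    - [0,0,0,0]
    - [0,0,0,0]
    - [0,0,0,0]
    - [0,0,-0.02,0]
    - [0,0,-0.05,0]
    - [0,0,-0.09,0]
    - [0,0,-0.125,0]
    - [0,0,-0.125,0]
  jaw: 0.068

```text
clock: 10.85
eef_pos: [600.5, 89.1, 155.2]
eef_rot: [-3.141, 0.008, -2.988]
wrist_force: [-0.2, 1.1, -0.7]
finger_gap: 67.8
finger_force: 0.0
```

>>> move_arm:
  moves:
    - [-0.0062,0.0076,0,0.133]
    - [-0.0125,0.0153,0,0.265]
    - [-0.0187,0.023,0,0.398]
    - [-0.025,0.0305,0,0.53]
    - [-0.031,0.038,0,0.663]
    - [-0.0374,0.0458,0,0.796]
    - [-0.0437,0.0535,0,0.928]
    - [-0.05,0.061,0,1.061]
    - [-0.056,0.0687,0,1.194]
    - [-0.0624,0.0764,0,1.326]
    - [-0.0686,0.084,0,1.4591]
    - [-0.0686,0.084,0,1.4591]
  jaw: 0.036

```text
clock: 12.05
eef_pos: [653.5, 183.1, 148.9]
eef_rot: [-3.141, -0.0, 1.835]
wrist_force: [-0.1, -0.9, -0.8]
finger_gap: 36.0
finger_force: 0.0
```

>>> move_arm:
  moves:
    - [0,0,0.02,0]
    - [0,0,0.045,0]
    - [0,0,0.065,0]
    - [0,0,0.075,0]
    - [0,0,0.075,0]

```text
clock: 12.55
eef_pos: [652.8, 181.9, 73.5]
eef_rot: [-3.139, -0.0, 1.838]
wrist_force: [0.3, -0.2, 0.1]
finger_gap: 36.0
finger_force: 0.0
```

>>> move_arm:
  moves:
    - [0,0,0,0]
    - [0,0,0,0]
    - [0,0,0,0]
    - [0,0,0,0]
  jaw: 0.0
  squeeze: 5

```text
clock: 12.95
eef_pos: [654.0, 182.5, 76.1]
eef_rot: [3.14, 0.0, 1.836]
wrist_force: [0.8, 0.1, 4.3]
finger_gap: 16.1
finger_force: 5.0
```

Knob gripped (16.1 mm). Swinging the lever shut.

>>> move_arm:
  moves:
    - [-0.0006,-0.0104,0,-0.122]
    - [-0.0025,-0.0206,0,-0.244]
    - [-0.0056,-0.0305,0,-0.367]
    - [-0.0099,-0.0399,0,-0.489]
    - [-0.0154,-0.0488,0,-0.611]
    - [-0.0218,-0.0569,0,-0.733]
    - [-0.0292,-0.0642,0,-0.855]
    - [-0.0375,-0.0705,0,-0.977]
    - [-0.0464,-0.0757,0,-1.1]
    - [-0.0559,-0.0799,0,-1.222]
    - [-0.0659,-0.0828,0,-1.344]
    - [-0.0761,-0.0845,0,-1.459]

```text
clock: 14.15
eef_pos: [592.7, 86.9, 76.1]
eef_rot: [3.141, 0.003, -2.983]
wrist_force: [5.6, 10.8, 0.9]
finger_gap: 19.4
finger_force: 5.0
```

>>> move_arm:
  moves:
    - [0,-0.0015,0,0]
    - [0,-0.0015,0,0]
    - [0,-0.0015,0,0]

```text
clock: 14.45
eef_pos: [592.6, 86.7, 76.0]
eef_rot: [3.14, 0.002, -2.988]
wrist_force: [-0.0, 10.8, 3.4]
finger_gap: 19.8
finger_force: 5.0
```

>>> move_arm:
  moves:
    - [0,0.0015,0,0]
    - [0,0.0015,0,0]
    - [0,0.0015,0,0]
    - [0,0.0015,-0.03,0]
    - [0,0.0015,-0.07,0]
    - [0,0.0015,-0.1,0]
  jaw: 0.034

```text
clock: 15.05
eef_pos: [592.1, 86.6, 177.2]
eef_rot: [-3.141, 0.001, -2.988]
wrist_force: [0.1, -1.0, -0.9]
finger_gap: 33.6
finger_force: 0.0
```

```bash
python3 - <<'E'
from h import *
for r in([-0.0761, -0.0845, 0, -1.459],[0,0,-.1,0]): app(r)
s=st(); print(s["eef_pos"].round(1),np.degrees(s["eef_rot"][2]),cur())
go((441.1,131.3,150,134.6)); go((441.1,131.3,20,134.6))
c=cam("top")
for p,a,q in heads(c): print(p.round(1),round(a,1))
E
```

```text
[592.1  86.6 177.2] -171.21789089451374 [591.9087027116594, 86.70725917550403, 175.0, 3.2950863730980346]
[0.1422, 0.0671, 0.025, 0.9459] n>=6.3 j6~-32
[0.0, 0.0, 0.13, 0.0] n>=2.6 j6~-32
[609.5 353.4] 31.5
[467.  361.3] 45.5
[450.9 245.9] 20.1
```

```bash
python3 - <<'E'
from h import *
c=cam("side")
for p,a,q in heads(c): print(p.round(1),round(a,1))
W=cloud(c);z=W[...,2];f=c["frame"].astype(int)
m=(W[...,0]>560)&(W[...,0]<620)&(W[...,1]>50)&(W[...,1]<130)&(z>96)&(z<110); print("knob",W[m].mean(0).round(1),m.sum())
print("knob shut exp",(675.7-85*np.cos(np.radians(8.8)),100.7-85*np.sin(np.radians(8.8))))
E
```

```text
[609.6 353.9] 32.8
[467.1 361.2] 42.3
[450.9 245.8] 23.1
[441.1 131.1] 45.3
knob [590.9  86.6 102.7] 66
knob shut exp (np.float64(591.700587577043), np.float64(87.69620391585677))
```

>>> move_arm:
  moves:
    - [0.015,0.007,0.003,0.12]
    - [0.036,0.017,0.006,0.24]
    - [0.06,0.028,0.01,0.37]
    - [0.084,0.04,0.014,0.5]
    - [0.107,0.05,0.018,0.63]
    - [0.128,0.06,0.022,0.76]
    - [0.1395,0.0658,0.025,0.88]
    - [0.1422,0.0671,0.025,0.9459]
    - [0.1422,0.0671,0.025,0.9459]
  jaw: 0.064

```text
clock: 16.05
eef_pos: [440.6, 131.3, 149.5]
eef_rot: [-3.141, -0.0, 2.348]
wrist_force: [0.3, 0.4, 0.1]
finger_gap: 64.4
finger_force: 0.0
```

>>> move_arm:
  moves:
    - [0,0,0.02,0]
    - [0,0,0.05,0]
    - [0,0,0.08,0]
    - [0,0,0.11,0]
    - [0,0,0.125,0]
    - [0,0,0.13,0]
    - [0,0,0.13,0]
    - [0,0,0.13,0]

```text
clock: 16.85
eef_pos: [441.7, 131.4, 20.7]
eef_rot: [3.141, 0.001, 2.35]
wrist_force: [0.3, -0.8, -0.7]
finger_gap: 63.9
finger_force: 0.0
```

>>> move_arm:
  moves:
    - [0,0,0,0]
    - [0,0,0,0]
    - [0,0,0,0]
    - [0,0,0,0]
    - [0,0,0,0]
  jaw: 0.0
  squeeze: 25

```text
clock: 17.35
eef_pos: [441.4, 131.4, 20.5]
eef_rot: [3.141, 0.0, 2.349]
wrist_force: [-0.7, -0.4, 5.1]
finger_gap: 43.8
finger_force: 25.0
```

```bash
python3 - <<'E'
from h import *
s=st(); print(s["eef_pos"].round(1),np.degrees(s["eef_rot"][2]),cur())
for x in(211.5,114.5):
    for y in (-81,0): print(x,y,(H+x*EX+y*EY).round(1))
p=H+211.5*EX-81*EY
go((441.1,131.3,130,134.6)); go((*p,130,-20.2)); go((*p,36,-20.2))
E
```

```text
[441.4 131.4  20.5] 134.60043420104734 [441.1, 131.3, 20.0, 2.3492131731843675]
211.5 -81 [ 574.7 -323.6]
211.5 0 [ 602.7 -247.6]
114.5 -81 [ 483.7 -290.2]
114.5 0 [ 511.7 -214.1]
[0.0, 0.0, -0.11, 0.0] n>=2.2 j6~-32
[-0.4178, -0.2243, 0.0, 2.7018] n>=18.0 j6~77
[0.0, -0.0, 0.094, 0.0] n>=1.9 j6~77
```

```bash
python3 - <<'E'
from h import *
p=H+211.5*EX-81*EY
put([441.1,131.3,20,np.radians(134.6)])
go((500,-70,130,65)); go((*p,130,-20.2)); go((*p,36,-20.2))
E
```

```text
[-0.1847, -0.0994, -0.11, 1.2147] n>=8.1 j6~13
[-0.1983, 0.1749, 0.0, 1.487] n>=9.9 j6~77
[0.0, -0.0, 0.094, 0.0] n>=1.9 j6~77
```

>>> move_arm:
  moves:
    - [0,0,-0.02,0]
    - [0,0,-0.06,0]
    - [-0.008,-0.004,-0.1,0.12]
    - [-0.025,-0.0135,-0.11,0.25]
    - [-0.045,-0.024,-0.11,0.38]
    - [-0.068,-0.0365,-0.11,0.51]
    - [-0.092,-0.0495,-0.11,0.65]
    - [-0.115,-0.062,-0.11,0.79]
    - [-0.139,-0.0748,-0.11,0.93]
    - [-0.162,-0.087,-0.11,1.07]
    - [-0.1847,-0.0994,-0.11,1.2147]

```text
clock: 18.45
eef_pos: [500.0, -71.0, 129.8]
eef_rot: [-3.141, 0.0, 1.129]
wrist_force: [-0.5, 0.5, -2.1]
finger_gap: 43.5
finger_force: 25.0
```

>>> move_arm:
  moves:
    - [-0.02,0.0175,0,0.145]
    - [-0.042,0.037,0,0.29]
    - [-0.064,0.0565,0,0.435]
    - [-0.086,0.076,0,0.58]
    - [-0.108,0.095,0,0.725]
    - [-0.13,0.1145,0,0.87]
    - [-0.15,0.1325,0,1.01]
    - [-0.168,0.148,0,1.15]
    - [-0.183,0.1615,0,1.29]
    - [-0.194,0.171,0,1.42]
    - [-0.1983,0.1749,0,1.487]
    - [-0.1983,0.1749,0,1.487]

```text
clock: 19.65
eef_pos: [574.5, -324.1, 129.3]
eef_rot: [-3.141, 0.001, -0.354]
wrist_force: [0.7, 0.2, -1.2]
finger_gap: 43.7
finger_force: 25.0
```

>>> move_arm:
  moves:
    - [0,0,0.01,0]
    - [0,0,0.03,0]
    - [0,0,0.055,0]
    - [0,0,0.07,0]
    - [0,0,0.078,0]
    - [0,0,0.084,0]
    - [0,0,0.09,0]
    - [0,0,0.094,0]
    - [0,0,0.094,0]
    - [0,0,0.094,0]

```text
clock: 20.65
eef_pos: [574.9, -323.7, 36.5]
eef_rot: [3.141, -0.001, -0.353]
wrist_force: [0.8, 0.5, 0.9]
finger_gap: 43.8
finger_force: 25.0
```

```bash
python3 - <<'E'
from h import *
p=H+211.5*EX-81*EY
go((*p,130,-20.2)); go((500,-70,150,50)); go((450.9,245.8,150,111)); go((450.9,245.8,20,111))
E
```

```text
[0.0, -0.0, -0.094, 0.0] n>=1.9 j6~77
[-0.1577, -0.2122, -0.02, -1.2252] n>=8.2 j6~28
[0.2104, -0.2406, 0.0, -1.0647] n>=7.1 j6~4
[0.0, 0.0, 0.13, 0.0] n>=2.6 j6~4
```

>>> move_arm:
  moves:
    - [0,0,0,0]
    - [0,0,0,0]
    - [0,0,0,0]
    - [0,0,-0.015,0]
    - [0,0,-0.05,0]
    - [0,0,-0.094,0]
    - [0,0,-0.094,0]
  jaw: 0.06

```text
clock: 21.35
eef_pos: [576.9, -325.0, 138.0]
eef_rot: [3.139, -0.01, -0.353]
wrist_force: [0.4, 0.6, 1.1]
finger_gap: 59.8
finger_force: 0.0
```

>>> move_arm:
  moves:
    - [-0.017,-0.023,-0.002,-0.13]
    - [-0.035,-0.047,-0.004,-0.26]
    - [-0.053,-0.071,-0.006,-0.4]
    - [-0.071,-0.095,-0.008,-0.54]
    - [-0.089,-0.12,-0.011,-0.68]
    - [-0.107,-0.144,-0.014,-0.82]
    - [-0.125,-0.168,-0.016,-0.96]
    - [-0.143,-0.192,-0.018,-1.1]
    - [-0.1577,-0.2122,-0.02,-1.2252]
  jaw: 0.064

```text
clock: 22.25
eef_pos: [499.6, -68.7, 151.0]
eef_rot: [3.141, -0.001, 0.879]
wrist_force: [0.4, 0.0, 0.6]
finger_gap: 63.5
finger_force: 0.0
```

```bash
cat >> h.py <<'E'
def look(tag=None):
    for n in("top","side"):
        c=cam(n); f=c["frame"].astype(int)
        if tag: cv2.imwrite(f"pics/{n}_{tag}.png",c["frame"])
        tabs=[np.array(ray(c,*ce,10)[:2]) for m,s,ce in comps((f[...,0]>f[...,2]+60)&(f[...,0]>f[...,1]+40),8)]
        tabs+=[np.array(ray(c,*ce,26)[:2]) for m,s,ce in comps((f[...,0]>f[...,2]+60)&(f[...,0]>f[...,1]+40),8)]
        for z0,z1 in((42,50),(58,67)):
            for p,a,s in heads(c,z0,z1):
                t=[np.degrees(np.arctan2(*(q-p)[::-1])).round(0) for q in tabs if 34<np.hypot(*(q-p))<50]
                d=p-H; print(n,p.round(1),round(a,1),s,"tab",t,"" if z0<50 else "drawer %.1f %.1f"%(d@EX,d@EY))
E
python3 -c "
from h import *
look('e')"
```

```text
top [608.9 353.3] 33.6 [43.7 43.8] tab [np.float64(120.0), np.float64(127.0)] 
top [467. 361.] 46.2 [44.2 43.3] tab [np.float64(-45.0), np.float64(-50.0)] 
top [431.1 263.9] 21.3 [43.1 43.3] tab [np.float64(-68.0), np.float64(-70.0)] 
top [ 575.5 -323.7] 70.6 [43.4 44.2] tab [np.float64(164.0), np.float64(157.0)] drawer 212.3 -80.8
side [430.2 265.5] 21.6 [42.5 38.8] tab []
```

C3 was knocked aside, to about (431,264) with the same heading. The placed carrier sits at (212.3, −80.8) in the drawer, which is good. Picking C3 at its new place.

```bash
python3 - <<'E'
from h import *
put([500,-70,150,np.radians(50)]); q=(430.9,264.2)
go((*q,150,111)); go((*q,20,111)); go((500,-40,130,55)); p=H+211.5*EX; go((*p,130,-20.2)); go((*p,36,-20.2))
E
```

```text
[0.2116, -0.2678, 0.0, -1.0647] n>=7.1 j6~7
[0.0, 0.0, 0.13, 0.0] n>=2.6 j6~7
[-0.3088, -0.0445, -0.11, 0.9774] n>=6.6 j6~26
[-0.1112, 0.2032, 0.0, 1.3125] n>=8.7 j6~84
[0.0, -0.0, 0.094, 0.0] n>=1.9 j6~84
```

>>> move_arm:
  moves:
    - [0.016,-0.02,0,-0.1]
    - [0.04,-0.05,0,-0.22]
    - [0.066,-0.083,0,-0.35]
    - [0.092,-0.116,0,-0.48]
    - [0.118,-0.149,0,-0.61]
    - [0.144,-0.182,0,-0.74]
    - [0.17,-0.215,0,-0.87]
    - [0.194,-0.246,0,-0.98]
    - [0.208,-0.263,0,-1.05]
    - [0.2116,-0.2678,0,-1.0647]
    - [0.2116,-0.2678,0,-1.0647]

```text
clock: 23.45
eef_pos: [431.2, 264.1, 150.2]
eef_rot: [3.141, 0.0, 1.936]
wrist_force: [0.7, -0.4, -0.2]
finger_gap: 63.8
finger_force: 0.0
```

>>> move_arm:
  moves:
    - [0,0,0.02,0]
    - [0,0,0.05,0]
    - [0,0,0.08,0]
    - [0,0,0.11,0]
    - [0,0,0.125,0]
    - [0,0,0.13,0]
    - [0,0,0.13,0]
    - [0,0,0.13,0]

```text
clock: 24.25
eef_pos: [431.7, 264.0, 21.1]
eef_rot: [3.14, -0.0, 1.936]
wrist_force: [0.1, 0.6, 0.5]
finger_gap: 63.7
finger_force: 0.0
```

>>> move_arm:
  moves:
    - [0,0,0,0]
    - [0,0,0,0]
    - [0,0,0,0]
    - [0,0,0,0]
    - [0,0,0,0]
  jaw: 0.0

```text
clock: 24.75
eef_pos: [431.1, 264.3, 20.5]
eef_rot: [3.141, -0.0, 1.937]
wrist_force: [-0.5, -1.4, 5.8]
finger_gap: 43.5
finger_force: 25.0
```

>>> move_arm:
  moves:
    - [0,0,-0.02,0]
    - [0,0,-0.06,0]
    - [-0.016,-0.0023,-0.1,0.09]
    - [-0.046,-0.0066,-0.11,0.2]
    - [-0.08,-0.0115,-0.11,0.32]
    - [-0.115,-0.0166,-0.11,0.44]
    - [-0.15,-0.0216,-0.11,0.55]
    - [-0.185,-0.0267,-0.11,0.66]
    - [-0.22,-0.0317,-0.11,0.76]
    - [-0.255,-0.0367,-0.11,0.86]
    - [-0.285,-0.041,-0.11,0.93]
    - [-0.3088,-0.0445,-0.11,0.9774]

```text
clock: 25.95
eef_pos: [500.1, -41.7, 129.9]
eef_rot: [-3.141, 0.0, 0.956]
wrist_force: [0.8, -0.1, -1.2]
finger_gap: 43.8
finger_force: 25.0
```

>>> move_arm:
  moves:
    - [-0.011,0.02,0,0.12]
    - [-0.023,0.042,0,0.25]
    - [-0.035,0.064,0,0.38]
    - [-0.047,0.086,0,0.51]
    - [-0.059,0.108,0,0.64]
    - [-0.071,0.13,0,0.77]
    - [-0.083,0.152,0,0.9]
    - [-0.094,0.172,0,1.03]
    - [-0.103,0.188,0,1.16]
    - [-0.109,0.199,0,1.27]
    - [-0.1112,0.2032,0,1.3125]
    - [-0.1112,0.2032,0,1.3125]

```text
clock: 27.15
eef_pos: [602.6, -248.1, 129.4]
eef_rot: [-3.142, 0.001, -0.354]
wrist_force: [0.6, 0.0, -1.1]
finger_gap: 44.1
finger_force: 25.0
```

>>> move_arm:
  moves:
    - [0,0,0.01,0]
    - [0,0,0.03,0]
    - [0,0,0.055,0]
    - [0,0,0.07,0]
    - [0,0,0.078,0]
    - [0,0,0.084,0]
    - [0,0,0.09,0]
    - [0,0,0.094,0]
    - [0,0,0.094,0]
    - [0,0,0.094,0]

```text
clock: 28.15
eef_pos: [602.9, -247.7, 36.4]
eef_rot: [3.142, -0.001, -0.352]
wrist_force: [0.4, 0.3, 0.8]
finger_gap: 43.9
finger_force: 25.0
```

```bash
python3 - <<'E'
from h import *
p=H+211.5*EX
put([*p,130,np.radians(-20.2)]); go((480,-40,150,60)); q=(467,361.1)
go((*q,150,135)); go((*q,20,135)); go((500,-20,130,60)); p=H+114.5*EX-81*EY; go((*p,130,-20.2)); go((*p,36,-20.2)); go((*p,130,-20.2))
E
```

```text
[-0.1868, -0.1525, -0.02, -1.3998] n>=9.3 j6~21
[0.3409, -0.2118, 0.0, -1.309] n>=8.7 j6~-11
[0.0, 0.0, 0.13, 0.0] n>=2.6 j6~-11
[-0.2928, -0.2461, -0.11, 1.309] n>=8.7 j6~24
[-0.2421, 0.121, 0.0, 1.3998] n>=9.3 j6~75
[0.0, -0.0, 0.094, 0.0] n>=1.9 j6~75
[0.0, -0.0, -0.094, 0.0] n>=1.9 j6~75
```

>>> move_arm:
  moves:
    - [0,0,0,0]
    - [0,0,0,0]
    - [0,0,0,0]
    - [0,0,-0.015,0]
    - [0,0,-0.05,0]
    - [0,0,-0.094,0]
    - [0,0,-0.094,0]
  jaw: 0.058

```text
clock: 28.85
eef_pos: [605.1, -248.7, 137.9]
eef_rot: [3.141, -0.011, -0.352]
wrist_force: [0.8, -0.5, 0.1]
finger_gap: 57.6
finger_force: 0.0
```

>>> move_arm:
  moves:
    - [-0.017,-0.014,-0.002,-0.13]
    - [-0.037,-0.03,-0.004,-0.26]
    - [-0.057,-0.0465,-0.006,-0.4]
    - [-0.077,-0.063,-0.008,-0.54]
    - [-0.097,-0.079,-0.01,-0.68]
    - [-0.117,-0.0955,-0.012,-0.82]
    - [-0.137,-0.112,-0.014,-0.96]
    - [-0.157,-0.128,-0.016,-1.1]
    - [-0.173,-0.141,-0.018,-1.23]
    - [-0.183,-0.149,-0.02,-1.34]
    - [-0.1868,-0.1525,-0.02,-1.3998]
  jaw: 0.064

```text
clock: 29.95
eef_pos: [479.8, -39.1, 151.3]
eef_rot: [3.14, -0.001, 1.052]
wrist_force: [0.4, -0.4, 0.1]
finger_gap: 64.4
finger_force: 0.0
```

```bash
python3 -c "
from h import *
look('f')"
```

```text
top [609.5 352.9] 32.8 [43.8 43.1] tab [np.float64(120.0), np.float64(127.0)] 
top [466.9 361.2] 45.1 [44.1 43.1] tab [np.float64(-45.0), np.float64(-50.0)] 
top [ 603.  -247.9] 69.4 [44. 42.] tab [np.float64(163.0), np.float64(157.0)] drawer 211.9 -0.1
top [ 575.2 -323.8] 69.0 [43.7 43.8] tab [np.float64(163.0), np.float64(156.0)] drawer 212.1 -81.0
side [ 603.7 -247.7] 68.3 [43.3 42.6] tab [np.float64(154.0), np.float64(164.0)] drawer 212.5 0.3
```

>>> move_arm:
  moves:
    - [0.025,-0.0155,0,-0.1]
    - [0.06,-0.037,0,-0.22]
    - [0.1,-0.062,0,-0.36]
    - [0.14,-0.087,0,-0.5]
    - [0.18,-0.112,0,-0.64]
    - [0.22,-0.137,0,-0.78]
    - [0.258,-0.16,0,-0.92]
    - [0.293,-0.182,0,-1.06]
    - [0.32,-0.199,0,-1.19]
    - [0.336,-0.209,0,-1.28]
    - [0.3409,-0.2118,0,-1.309]
    - [0.3409,-0.2118,0,-1.309]

```text
clock: 31.25
eef_pos: [467.3, 361.0, 150.0]
eef_rot: [-3.141, 0.0, 2.354]
wrist_force: [0.5, -0.2, 0.4]
finger_gap: 64.2
finger_force: 0.0
```

>>> move_arm:
  moves:
    - [0,0,0.02,0]
    - [0,0,0.05,0]
    - [0,0,0.08,0]
    - [0,0,0.11,0]
    - [0,0,0.125,0]
    - [0,0,0.13,0]
    - [0,0,0.13,0]
    - [0,0,0.13,0]

```text
clock: 32.05
eef_pos: [467.8, 361.3, 21.5]
eef_rot: [3.14, 0.0, 2.355]
wrist_force: [-0.7, -0.4, 0.5]
finger_gap: 64.3
finger_force: 0.0
```

>>> move_arm:
  moves:
    - [0,0,0,0]
    - [0,0,0,0]
    - [0,0,0,0]
    - [0,0,0,0]
    - [0,0,0,0]
  jaw: 0.0

```text
clock: 32.55
eef_pos: [467.2, 361.3, 20.6]
eef_rot: [3.141, 0.0, 2.356]
wrist_force: [-0.3, -1.1, 6.2]
finger_gap: 44.0
finger_force: 24.9
```

>>> move_arm:
  moves:
    - [0,0,-0.02,0]
    - [0,0,-0.06,0]
    - [-0.016,-0.0135,-0.1,0.1]
    - [-0.044,-0.037,-0.11,0.24]
    - [-0.076,-0.064,-0.11,0.38]
    - [-0.108,-0.091,-0.11,0.52]
    - [-0.14,-0.118,-0.11,0.66]
    - [-0.172,-0.145,-0.11,0.8]
    - [-0.204,-0.172,-0.11,0.94]
    - [-0.236,-0.198,-0.11,1.08]
    - [-0.266,-0.2235,-0.11,1.21]
    - [-0.2928,-0.2461,-0.11,1.309]

```text
clock: 33.75
eef_pos: [499.8, -21.8, 129.8]
eef_rot: [-3.141, 0.0, 1.041]
wrist_force: [0.4, -0.2, -1.8]
finger_gap: 43.9
finger_force: 24.9
```

>>> move_arm:
  moves:
    - [-0.026,0.013,0,0.13]
    - [-0.052,0.026,0,0.26]
    - [-0.078,0.039,0,0.4]
    - [-0.104,0.052,0,0.54]
    - [-0.13,0.065,0,0.68]
    - [-0.156,0.078,0,0.82]
    - [-0.182,0.091,0,0.96]
    - [-0.206,0.103,0,1.1]
    - [-0.226,0.113,0,1.24]
    - [-0.238,0.119,0,1.36]
    - [-0.2421,0.121,0,1.3998]
    - [-0.2421,0.121,0,1.3998]

```text
clock: 34.95
eef_pos: [483.5, -290.5, 129.6]
eef_rot: [-3.141, 0.001, -0.354]
wrist_force: [-0.0, -0.3, -1.6]
finger_gap: 43.9
finger_force: 24.9
```

>>> move_arm:
  moves:
    - [0,0,0.01,0]
    - [0,0,0.03,0]
    - [0,0,0.055,0]
    - [0,0,0.07,0]
    - [0,0,0.078,0]
    - [0,0,0.084,0]
    - [0,0,0.09,0]
    - [0,0,0.094,0]
    - [0,0,0.094,0]
    - [0,0,0.094,0]

```text
clock: 35.95
eef_pos: [484.0, -290.2, 36.4]
eef_rot: [3.141, -0.001, -0.353]
wrist_force: [-0.3, -0.1, -0.3]
finger_gap: 43.5
finger_force: 25.0
```

```bash
python3 - <<'E'
from h import *
p=H+114.5*EX-81*EY
put([*p,130,np.radians(-20.2)]); go((480,-40,150,20)); q=(609.5,353.4)
go((*q,150,31.5)); go((*q,20,31.5)); go((520,-20,150,60)); p=H+114.5*EX; go((*p,130,69.8)); go((*p,36,69.8)); go((*p,130,69.8))
E
```

```text
[-0.0898, -0.2335, -0.02, -0.7016] n>=5.0 j6~61
[0.2562, -0.3254, 0.0, -0.2007] n>=8.3 j6~85
[0.0, 0.0, 0.13, 0.0] n>=2.6 j6~85
[-0.2714, 0.2716, -0.13, -0.4974] n>=8.1 j6~24
[-0.1723, 0.0898, 0.02, -0.171] n>=3.9 j6~-7
[0.0, 0.0, 0.094, 0.0] n>=1.9 j6~-7
[0.0, 0.0, -0.094, 0.0] n>=1.9 j6~-7
```

>>> move_arm:
  moves:
    - [0,0,0,0]
    - [0,0,0,0]
    - [0,0,0,0]
    - [0,0,-0.015,0]
    - [0,0,-0.05,0]
    - [0,0,-0.094,0]
    - [0,0,-0.094,0]
  jaw: 0.058

```text
clock: 36.65
eef_pos: [486.0, -291.5, 136.9]
eef_rot: [3.139, -0.01, -0.353]
wrist_force: [0.1, -1.4, 0.1]
finger_gap: 58.1
finger_force: 0.0
```

>>> move_arm:
  moves:
    - [-0.011,-0.028,-0.003,-0.08]
    - [-0.024,-0.063,-0.006,-0.18]
    - [-0.038,-0.099,-0.01,-0.29]
    - [-0.052,-0.135,-0.013,-0.4]
    - [-0.066,-0.171,-0.016,-0.51]
    - [-0.079,-0.205,-0.019,-0.62]
    - [-0.087,-0.226,-0.02,-0.69]
    - [-0.0898,-0.2335,-0.02,-0.7016]
    - [-0.0898,-0.2335,-0.02,-0.7016]
  jaw: 0.064

```text
clock: 37.55
eef_pos: [480.3, -39.6, 150.4]
eef_rot: [3.141, -0.0, 0.349]
wrist_force: [-0.1, 0.2, 0.5]
finger_gap: 64.0
finger_force: 0.0
```

```bash
python3 -c "
from h import *
look('g')"
```

```text
top [608.8 352.9] 33.6 [43.4 43.2] tab [np.float64(119.0), np.float64(126.0)] 
top [ 603.3 -247.9] 67.5 [43.  43.6] tab [np.float64(163.0), np.float64(158.0)] drawer 212.2 -0.1
top [ 575.8 -324. ] 73.9 [43.9 44. ] tab [np.float64(163.0), np.float64(156.0)] drawer 212.6 -80.9
top [ 485.2 -290.9] 69.6 [43.3 43.2] tab [np.float64(164.0), np.float64(156.0)] drawer 116.2 -81.2
side [ 603.8 -247.9] 68.8 [42.9 42.9] tab [np.float64(154.0), np.float64(164.0)] drawer 212.6 0.1
```

>>> move_arm:
  moves:
    - [0.02,-0.0254,0,-0.015]
    - [0.046,-0.0584,0,-0.035]
    - [0.074,-0.094,0,-0.06]
    - [0.102,-0.1295,0,-0.08]
    - [0.13,-0.165,0,-0.1]
    - [0.158,-0.2,0,-0.12]
    - [0.186,-0.236,0,-0.145]
    - [0.212,-0.269,0,-0.165]
    - [0.235,-0.298,0,-0.185]
    - [0.251,-0.3185,0,-0.195]
    - [0.2562,-0.3254,0,-0.2007]
    - [0.2562,-0.3254,0,-0.2007]

```text
clock: 38.85
eef_pos: [610.0, 352.8, 149.2]
eef_rot: [3.142, 0.001, 0.549]
wrist_force: [-0.4, 1.0, -0.6]
finger_gap: 63.6
finger_force: 0.0
```

>>> move_arm:
  moves:
    - [0,0,0.02,0]
    - [0,0,0.05,0]
    - [0,0,0.08,0]
    - [0,0,0.11,0]
    - [0,0,0.125,0]
    - [0,0,0.13,0]
    - [0,0,0.13,0]
    - [0,0,0.13,0]

```text
clock: 39.65
eef_pos: [610.5, 353.5, 21.8]
eef_rot: [3.141, -0.002, 0.549]
wrist_force: [0.3, -0.4, 0.0]
finger_gap: 63.7
finger_force: 0.0
```

>>> move_arm:
  moves:
    - [0,0,0,0]
    - [0,0,0,0]
    - [0,0,0,0]
    - [0,0,0,0]
    - [0,0,0,0]
  jaw: 0.0

```text
clock: 40.15
eef_pos: [609.8, 353.7, 20.7]
eef_rot: [-3.142, -0.001, 0.55]
wrist_force: [-1.5, -1.0, 5.9]
finger_gap: 43.5
finger_force: 25.0
```

>>> move_arm:
  moves:
    - [0,0,-0.02,0]
    - [0,0,-0.06,0]
    - [0,0,-0.1,0]
    - [-0.02,0.02,-0.13,-0.04]
    - [-0.05,0.05,-0.13,-0.1]
    - [-0.082,0.082,-0.13,-0.16]
    - [-0.114,0.114,-0.13,-0.22]
    - [-0.146,0.146,-0.13,-0.28]
    - [-0.178,0.178,-0.13,-0.34]
    - [-0.21,0.21,-0.13,-0.4]
    - [-0.242,0.242,-0.13,-0.45]
    - [-0.2714,0.2716,-0.13,-0.4974]

```text
clock: 41.35
eef_pos: [519.2, -21.7, 149.9]
eef_rot: [-3.141, 0.0, 1.049]
wrist_force: [0.9, 0.2, -1.9]
finger_gap: 43.8
finger_force: 25.0
```

>>> move_arm:
  moves:
    - [-0.026,0.0135,0.003,-0.03]
    - [-0.058,0.03,0.006,-0.06]
    - [-0.09,0.047,0.01,-0.09]
    - [-0.122,0.0635,0.014,-0.12]
    - [-0.15,0.078,0.018,-0.15]
    - [-0.167,0.087,0.02,-0.171]
    - [-0.1723,0.0898,0.02,-0.171]
    - [-0.1723,0.0898,0.02,-0.171]
    - [-0.1723,0.0898,0.02,-0.171]

```text
clock: 42.25
eef_pos: [511.8, -213.2, 130.1]
eef_rot: [-3.141, -0.0, 1.218]
wrist_force: [-0.3, -0.4, -1.8]
finger_gap: 43.8
finger_force: 25.0
```

>>> move_arm:
  moves:
    - [0,0,0.01,0]
    - [0,0,0.03,0]
    - [0,0,0.055,0]
    - [0,0,0.07,0]
    - [0,0,0.078,0]
    - [0,0,0.084,0]
    - [0,0,0.09,0]
    - [0,0,0.094,0]
    - [0,0,0.094,0]
    - [0,0,0.094,0]

```text
clock: 43.25
eef_pos: [512.0, -214.1, 36.3]
eef_rot: [3.141, 0.0, 1.218]
wrist_force: [0.8, 0.8, -0.1]
finger_gap: 44.0
finger_force: 25.0
```

>>> move_arm:
  moves:
    - [0,0,0,0]
    - [0,0,0,0]
    - [0,0,0,0]
    - [0,0,-0.015,0]
    - [0,0,-0.05,0]
    - [0,0,-0.094,0]
    - [0,-0.015,-0.114,0]
    - [0,-0.055,-0.114,0]
    - [0,-0.1,-0.114,0]
    - [0,-0.15,-0.114,0]
    - [0,-0.195,-0.114,0]
    - [0,-0.2145,-0.114,0]
  jaw: 0.058

```text
clock: 44.45
eef_pos: [308.0, -138.8, 150.7]
eef_rot: [3.141, 0.0, 1.218]
wrist_force: [0.5, -0.7, 0.3]
finger_gap: 57.9
finger_force: 0.0
```

```bash
python3 -c "
from h import *
put([511.7,-214.1,36,np.radians(69.8)]); app([0,-.2145,-.114,0]); print(cur())
look('h')
c=cam('top'); print(block(c,53)); W=cloud(c);z=W[...,2]
m=(W[...,0]>560)&(W[...,0]<620)&(W[...,1]>50)&(W[...,1]<130)&(z>96)&(z<110); print('knob',W[m].mean(0).round(1),m.sum())
cv2.imwrite('pics/i.png',cv2.resize(c['frame'][170:370,260:560],None,fx=2.6,fy=2.6,interpolation=cv2.INTER_CUBIC))
go((*H,150,69.8)); go((*H,60,69.8))
"
```

```text
[310.39324661807524, -140.03353631481428, 150.0, 1.218239817892042]
top [ 604.3 -248. ] 69.1 [43.  43.8] tab [np.float64(162.0), np.float64(157.0)] drawer 213.1 0.3
top [ 575.9 -324.1] 70.2 [42.9 43.8] tab [np.float64(163.0), np.float64(156.0)] drawer 212.7 -81.0
top [ 511.4 -214.1] 69.9 [42.7 43.6] tab [np.float64(164.0), np.float64(158.0)] drawer 114.3 -0.1
top [ 485.8 -290.4] 70.5 [43.9 43.8] tab [np.float64(165.0), np.float64(157.0)] drawer 116.5 -80.5
side [ 511.6 -214.1] 67.8 [43.2 42.2] tab [np.float64(150.0), np.float64(160.0)] drawer 114.4 -0.0
side [ 604.  -248.4] 69.2 [44.1 43.4] tab [np.float64(153.0), np.float64(163.0)] drawer 213.0 -0.3
(array([598.7,  88. ]), array([100.8,  50. ]), 8.75)
knob [590.6  87.7 104.4] 50
[-0.0, 0.1, 0.0, 0.0] n>=2.0 j6~-7
[0.0, 0.0, 0.09, 0.0] n>=1.8 j6~-7
```

View pics/i.png

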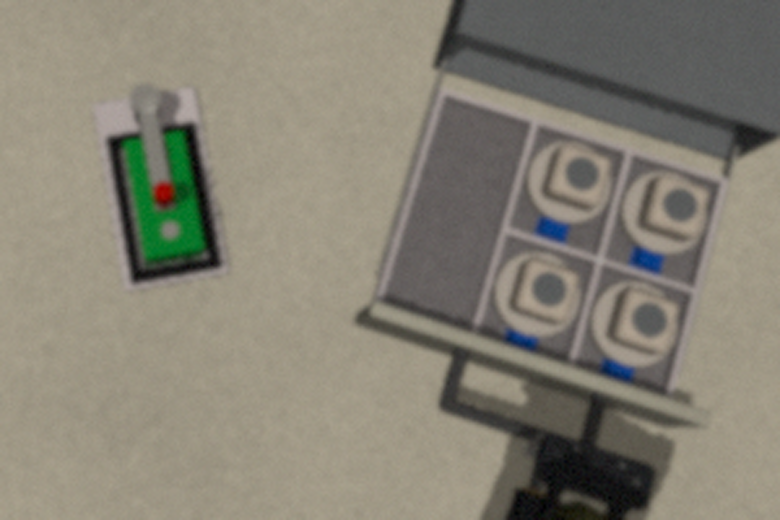

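The crop shows all four carriers in their pockets with tabs over the marks. The block is seated and the lever lies over it, with the knob at crop (163,193). Now I'll grip the handle and shut the drawer.

>>> move_arm:
  moves:
    - [0,0.02,0,0]
    - [0,0.055,0,0]
    - [0,0.09,0,0]
    - [0,0.1,0,0]
    - [0,0.1,0,0]
    - [0,0.1,0,0]
  jaw: 0.034

```text
clock: 45.2
eef_pos: [403.9, -174.3, 149.8]
eef_rot: [-3.141, -0.0, 1.218]
wrist_force: [0.2, 0.1, 0.7]
finger_gap: 34.1
finger_force: 0.0
```

>>> move_arm:
  moves:
    - [0,0,0.02,0]
    - [0,0,0.045,0]
    - [0,0,0.07,0]
    - [0,0,0.085,0]
    - [0,0,0.09,0]
    - [0,0,0.09,0]

```text
clock: 45.8
eef_pos: [403.9, -174.4, 60.2]
eef_rot: [-3.141, -0.0, 1.218]
wrist_force: [0.1, -0.1, 1.1]
finger_gap: 34.2
finger_force: 0.0
```

>>> move_arm:
  moves:
    - [0,0,0,0]
    - [0,0,0,0]
    - [0,0,0,0]
    - [0,0,0,0]
  jaw: 0.0

```text
clock: 46.2
eef_pos: [404.6, -174.7, 60.6]
eef_rot: [3.14, 0.0, 1.218]
wrist_force: [0.2, 0.7, 6.1]
finger_gap: 10.9
finger_force: 25.0
```

>>> move_arm:
  moves:
    - [0,0.002,0,0]
    - [0,0.007,0,0]
    - [0,0.014,0,0]
    - [0,0.023,0,0]
    - [0,0.033,0,0]
    - [0,0.043,0,0]
    - [0,0.053,0,0]
    - [0,0.063,0,0]
    - [0,0.073,0,0]
    - [0,0.083,0,0]
    - [0,0.093,0,0]
    - [0,0.103,0,0]

```text
clock: 47.4
eef_pos: [501.6, -210.1, 60.7]
eef_rot: [3.141, -0.0, 1.218]
wrist_force: [-0.2, 2.3, 7.1]
finger_gap: 11.4
finger_force: 25.0
```

>>> move_arm:
  moves:
    - [0,0.01,0,0]
    - [0,0.02,0,0]
    - [0,0.03,0,0]
    - [0,0.04,0,0]
    - [0,0.05,0,0]
    - [0,0.06,0,0]
    - [0,0.07,0,0]
    - [0,0.08,0,0]
    - [0,0.09,0,0]
    - [0,0.1,0,0]
    - [0,0.107,0,0]
    - [0,0.112,0,0]

```text
clock: 48.6
eef_pos: [606.9, -248.4, 60.7]
eef_rot: [3.141, -0.001, 1.218]
wrist_force: [-0.0, 3.5, 5.9]
finger_gap: 11.2
finger_force: 25.0
```

>>> move_arm:
  moves:
    - [0,0.003,0,0]
    - [0,0.006,0,0]
    - [0,0.009,0,0]
    - [0,0.011,0,0]
    - [0,0.0125,0,0]
    - [0,0.0125,0,0]
    - [0,0.0125,0,0]

```text
clock: 49.3
eef_pos: [615.3, -251.5, 60.5]
eef_rot: [-3.134, -0.001, 1.218]
wrist_force: [-24.8, 12.7, 18.8]
finger_gap: 11.3
finger_force: 25.0
```

>>> move_arm:
  moves:
    - [0,-0.0015,0,0]
    - [0,-0.0015,0,0]

```text
clock: 49.5
eef_pos: [615.3, -251.5, 60.5]
eef_rot: [-3.138, -0.001, 1.218]
wrist_force: [-13.0, 7.5, 12.4]
finger_gap: 11.2
finger_force: 25.0
```

>>> move_arm:
  moves:
    - [0,0,0,0]
    - [0,0,0,0]
    - [0,0,0,0]
    - [0,0,0,0]
    - [0,0,-0.02,0]
    - [0,0,-0.06,0]
    - [0,0,-0.1,0]
    - [0,-0.04,-0.13,0]
    - [0,-0.085,-0.13,0]
    - [0,-0.13,-0.13,0]
    - [0,-0.16,-0.13,0]
    - [0,-0.17,-0.13,0]
  jaw: 0.034

```text
clock: 50.7
eef_pos: [455.1, -193.2, 190.6]
eef_rot: [3.141, 0.0, 1.218]
wrist_force: [0.4, -0.2, -0.0]
finger_gap: 33.9
finger_force: 0.0
```

```bash
python3 - <<'E'
from h import *
s=st(); print(s["clock"],s["eef_pos"].round(1),s["wrist_force"].round(1))
for n in("top","side"):
    W0=cloud(load(f"{n}0.npz")); c=cam(n); W=cloud(c)
    for V in(W0,W):
        P=V[...,:2]; z=V[...,2]; x=P@EX; y=P@EY
        m=(x>640)&(x<676)&(y>-75)&(y<28)&(z>71)&(z<84); m2=(x>690)&(x<745)&(y>-110)&(y<50)&(z>86)&(z<96)
        print(n,"bar x",np.percentile(x[m],[5,50,95]).round(1),m.sum(),"panel",np.percentile(x[m2],[5,50]).round(1),m2.sum())
    print(block(c,53)); z=W[...,2]; m=(W[...,0]>560)&(W[...,0]<620)&(W[...,1]>50)&(W[...,1]<130)&(z>96)&(z<110); print('knob',W[m].mean(0).round(1))
    cv2.imwrite(f"pics/end_{n}.png",c["frame"])
E
```

```text
50.7 [ 455.1 -193.2  190.6] [ 0.4 -0.2 -0. ]
top bar x [658.7 662.9 669.4] 275 panel [709.1 714. ] 491
top bar x [658.7 663.2 669.7] 278 panel [709.1 714. ] 493
(array([598.5,  88. ]), array([100.7,  50.1]), 8.98)
knob [590.9  87.8 104.4]
side bar x [658.6 663.5 669.7] 638 panel [709.3 714.2] 1108
side bar x [658.6 663.5 669.8] 643 panel [709.2 714.2] 1106
(array([603. ,  88.1]), array([91.1, 50.8]), 7.14)
knob [591.1  86.1 102.9]
```

View pics/end_top.png

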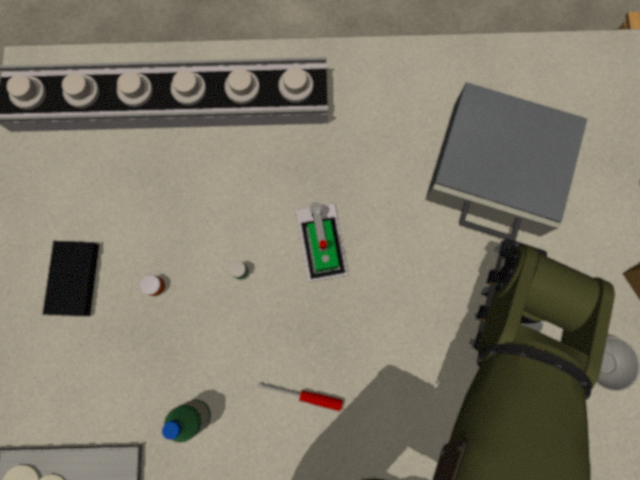

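The drawer is shut, with the bar and panel where they were at the start. The block is locked (knob at (323,245)), and the jar at (239,268) and the tin at (152,285) haven't moved. Handing in.

```bash
python3 -c "
from h import *
print(manip.sign_off())"
```

```text
the job is handed in; nothing more can be done
None
```

The format change is done and handed in at about 51 s: all four carriers are in their pockets with tabs to the handle, the green block is locked in the socket, the drawer is shut, and the jar and tin were left where they stood; the hand-in returned no verdict.

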